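Wind down a bonding press with its removable crank

ROBOT

A 6-joint arm with a two-finger parallel gripper is mounted at the origin on a cart in front of the work surface, level with it; the furniture and walls round the work are solid. World frame = base frame: x ahead of the robot, y to its left, z up, the work surface at z = 0. Lengths are in m, angles in degrees, forces in N, time in s.
With the tool pointing down it reaches from about 0.375 to 0.925 m from the base axis. Payload 5.7 kg.
Tool frame: the origin (TCP) lies midway between the tips of the shut fingers; the grasp point (between the pads) lies 19 mm behind it; z points along the fingers, y is the line along which they close (so a half turn about z gives the same grasp; the last joint's range is limited). The gripper opens to 85 mm and grips with 20 to 120 N. Pads are 22 mm wide; open, the fingers measure 114 mm over their backs; the gripper's body (76 mm by 85 mm) begins 54 mm behind the grasp point. The pads swing forward as they close: fully open they stand 13 mm farther back than shut.
Start: joints at [62.332, 20.558, 86.54, -0, 72.909, -6.595], TCP at [0.216, 0.56, 0.231] pointing down, gripper open.
Joint ranges: [-170.27, 170.27], [-57.76, 135], [12.27, 136.19], [-55.21, 235.2], [11.17, 155.16], [-170.74, 170.74]. Speed limits (degrees/s): [136.94, 136.94, 180, 180, 180, 180].

INTERFACE

Orientations are given as [roll, pitch, yaw] about the fixed x, y, z axes, in that order (R = Rz(yaw) Ry(pitch) Rx(roll)).
In Python, from bench import * gives the robot as it stands.
- The arm moves only by the shell command python3 -m creep 'ROWS' [FORCE]. ROWS is JSON, a list of rows, each an object of numbers: "dx", "dy", "dz": the shift along the tool's x, y, z each as a share of 0.4 m, from -1 to 1; "spin": the turn about the tool's z as a share of 30 degrees, from -1 to 1; "hand": the opening, from -1 (shut) to 1 (fully open). In form: [{"dx": .., "dy": .., "dz": .., "spin": .., "hand": ..}, ...]. A call has 1 to 5 rows; each row is the pose to reach, as a shift and turn from the pose commanded when the call began, along the tool's axes at that moment; what a row does not reach only later rows make up. A row lasts 1/8 s, in which the tool goes at most 62.5 mm and 10.7 degrees, less where a joint would pass 70% of its speed; a pose out of reach is approached as far as the arm can. A call with a number of a shift or a turn outside -1 to 1 is refused whole. A call with a gripper value outside its range is refused whole. The fingers move at their own pace and stop on an object; FORCE is the grip in N (left out, the last holds). Time passes only in rows, so rows that repeat a pose let the fingers close. It gives the time, the measured TCP pose, the force, the opening and the grip force at its end, in the units of the state.
- get_obs(): the state, without advancing time (a new reading comes with each control period).
- camera(name): name is "scene" or "top"; returns a dict with "pixels" (420x560x3 uint8, blue, green, red), "camera_matrix" (3x3 intrinsics, pixels), "extrinsics" (4x4, takes a point from camera to world coordinates). Camera axes: x right, y down, z forward; pixel columns grow to the right and rows downward; lengths in m; the calibration is good to about 2 mm. A picture is of the moment at which its call begins. There is no depth.
- close_job(): hands the job in; it is judged then, once.
The state is a dict: "time": time; "qpos": joint angles; "joint_velocities": joint speeds; "joint_efforts": joint torques, N m; "eef_pos": TCP position; "ee_rot": TCP orientation; "contact_force": force on the tool from outside, world axes, zero at the start; "ft_torque": the same for the moment, N m; "width": opening from 0.0 (shut) to 1.0 (fully open); "grip_force": force on a finger pad.
Only numpy, scipy, OpenCV 4.12 (cv2) and the standard library are available. Lean on these libraries where they do the work, as an engineer would, in place of code of your own. Each camera call takes 0.05 s, during which the arm holds its last target. There are 200 camera calls.

TASK

Clamp the heat sink in the green bonding press: swing the dust cover off the spindle socket, take the crank from the wooden tool block, lower it into the socket and turn it until its flats find those in the bore and it drops fully home. Then wind the crank clockwise, seen from above, until the platen comes down to its stop and the sprung pad holds the heat sink, and let go, leaving the crank in the socket. Do not shift the heat sink or disturb the spool, the bottle or the hand tools lying in front.

Things in the scene. Friction and masses are not known exactly. Their poses are not given: they have to be found in the camera images.
- press: Green pillar press, fixed. Origin: centre of its base's underside, on the bench; z = spindle axis, y along the crosshead, x front to back. Base 130 (x) x 200 (y) x 14 mm; two 18 mm pillars at y = +-75; crosshead 58 x 190 mm, top 126 mm high, domed pillar nuts to 135 mm; on it a steel boss 50 x 50 mm, top at 146 mm, with the socket in its middle.
- socket (a point): Centre of the socket's mouth, on the spindle axis, level with the boss's top (146 mm above the bench); axes as the press. The mouth is a fixed round hole, 23.2 mm in diameter, 20 mm deep, with a 3 mm chamfer; below it lies the spindle head.
- spindle_head (a point): Top of the spindle head, 20 mm below the socket's mouth; axes as the press, NOT turning with the spindle. In the head is a slot between two flats 14.2 mm apart, 23 mm long, 30 mm deep. Its long direction is up to 0.7 rad either side of press x, hidden and unreported: find it by feel. The spindle is stiff (0.3 N m; pressing with under 12 N does not drag it round), with hard stops at both ends.
- cover (a joint): Dark steel dust cover 4 mm thick, 1 mm above the boss: a 30 mm disc on a flat arm, swinging level about a pivot at press y = +42 mm, x = 0. 0 = centred over the socket (start 0 to 0.2 rad); grows to 1.9 as the disc swings towards the press's front (-x), clockwise seen from above. From 0.9 rad on the crank's collar has room. It stays where left (0.04 N m).
- cover_knob (a point): Middle of the red knob on the dust cover's disc: upright, 13 mm in diameter, 17 mm tall (151 to 168 mm above the bench), 42 mm from the pivot.
- crank: Loose steel crank, 0.33 kg. Origin on the shaft axis at its collar's underside; z up, x along the arm to the knob. Below: 20 mm of 21 mm round shaft, 20 mm with two flats (18 mm along x, 11 mm along y), a nose 9 mm thick, 8 mm long. Above: collar 37 mm wide, 6 high; neck; arm 25 wide, 26 to 35 mm up. Starts in the tool block's hole, collar on the block, knob pointing away from the screwdrivers.
- crank_hub (a point): Middle of the crank's square hub, 26 x 26 mm (sides along crank x and y), 35 to 66 mm above the crank's origin, on the shaft axis. In the socket the crank first stands on the spindle head, collar 20 mm above the boss; when the flats meet (within 0.17 rad, either way round) it drops till the collar lies on the boss, and then turns the spindle.
- crank_knob (a point): Middle of the crank's black knob, 61 mm above the crank's origin and 62 mm from the shaft axis. The knob is 26 mm in diameter, stands 39 to 82 mm above the crank's origin, and spins freely on the arm.
- tool_block: Wooden block 70 (x) x 190 (y) x 56 mm, fixed to the bench; origin at the centre of its underside. Its hole for the crank (24 mm in diameter, 50 mm deep) is at y = -60 mm. Two screwdrivers stand in it, handles up, at y = +38 and +72 mm; their handles, up to 27 mm thick, reach 182 mm above the bench.
- platen (a joint): Aluminium platen 56 x 158 mm riding on the press's pillars. 0 = top, grows downwards (m), stop at 0.0109; starts at 0 to 0.0018. Each clockwise turn of the spindle, seen from above, lowers it 8 mm. The sprung pad under it meets the heat sink at about 0.007.
- pad: Pressure pad 44 x 44 mm, 5 mm thick, sprung 3 N/mm, under the platen; origin at the centre of its rubber face, which faces down.
- heat_sink: Black finned heat sink 45 x 45 x 23 mm, loose, lying on the press's carrier plate under the pad (20 mm above the bench). Origin at the centre of its underside.
- solder_spool: Bystander: blue and white wire spool standing on its flange, 58 mm in diameter, 48 mm high. Origin at the centre of its underside.
- solvent_bottle: Bystander: white bottle, 64 mm in diameter, 114 mm high. Origin at the centre of its underside.
- pliers: Bystander: red-handled pliers lying flat, 50 x 158 x 12 mm, long along y. Origin at the centre of the underside.
- side_cutters: Bystander: blue-handled side cutters lying flat, 50 x 130 x 12 mm, long along y. Origin at the centre of the underside.

How it is judged (in metres and radians):
On the way, in this order (a step that is already met when the one before it is completed fails the run):
1. the dust cover is swung clear of the socket (value of joint cover above 0.85 rad), for 0.2 s.
2. the crank has dropped home in the socket, its collar on the boss (z of crank in the frame of socket below 0.004 m and horizontal distance between crank and socket below 0.004 m and angle between crank's own z axis and vertical below 0.12 rad), for 0.2 s.
At the end, for the whole second after the job is handed in: The platen is within about 1 mm of its stop, the pad presses on the heat sink with over 3 N, the heat sink is within 8 mm of where it was, and the crank stands still and upright in the socket (within 0.12 rad), its collar within 4 mm of the boss and its axis within 4 mm of the spindle's (all of step 2 and value of joint platen above 0.0097 m and contact force between pad and heat_sink above 3 N and linear speed of crank below 0.02 m/s and distance of heat_sink from where it was at the start of the episode below 0.008 m); the robot touches nothing.
It fails at once if the heat sink is shifted by more than 10 mm (distance of heat_sink from where it was at the start of the episode above 0.01 m).
It fails at once if the spool or the bottle is shoved more than 25 mm or tipped (distance of any of solder_spool, solvent_bottle from where it was at the start of the episode above 0.025 m or angle between solvent_bottle's own z axis and vertical above 0.4 rad).
It fails at once if the pliers or the side cutters are shoved more than 25 mm (distance of any of pliers, side_cutters from where it was at the start of the episode above 0.025 m).
It also fails if it takes over 72 s, if anything falls off the work surface, if the arm or the gripper's body presses on something with over 40 N, if the wrist force passes 120 N, or if a joint passes its speed limit or range.

## Working session

There is one attempt and no reset: what is moved stays moved. The work goes in short steps, Python scripts to look and compute and a shell command to move; the robot and the scene stay as the last step left them, time stands still between calls to the robot, and variables do not carry over. Pictures are saved under pics/ and viewed, at most 10 in all, crops included, and the job is handed in when it is done.

```bash
mkdir -p pics
cat > h.py <<'E'
from bench import *
import numpy as np, cv2
def shot(name,fn):
    c=camera(name); cv2.imwrite('pics/'+fn,c['pixels']); np.savez('pics/'+fn+'.npz',**{k:np.array(c[k]) for k in('pixels','camera_matrix','extrinsics')}); return c
def ray(c,u,v):
    d=c['extrinsics'][:3,:3]@np.linalg.solve(c['camera_matrix'],[u,v,1.]); return c['extrinsics'][:3,3],d
def at(c,u,v,z):
    o,d=ray(c,u,v); return o+d*(z-o[2])/d[2]
def proj(c,p):
    q=np.linalg.inv(c['extrinsics'])@np.r_[p,1]; k=c['camera_matrix']@q[:3]; return k[:2]/k[2]
def tri(c1,a,c2,b):
    o,d=ray(c1,*a);p,e=ray(c2,*b); s=np.linalg.lstsq(np.c_[d,-e],p-o,rcond=None)[0]; return (o+d*s[0]+p+e*s[1])/2
def load(fn): return dict(np.load('pics/'+fn+'.npz'))
E
python3 - <<'E'
from h import *
a=shot('scene','s1.png');b=shot('top','t1.png')
for c in(a,b): print(c['extrinsics'].round(3),c['camera_matrix'].round(1))
print(get_obs())
E
```

```text
[[ 0.602 -0.367  0.709 -0.084]
 [-0.799 -0.272  0.537 -0.492]
 [-0.004 -0.89  -0.457  0.527]
 [ 0.     0.     0.     1.   ]] [[415.5   0.  276.4]
 [  0.  415.5 214.4]
 [  0.    0.    1. ]]
[[ 0.012 -0.994  0.109  0.366]
 [-1.    -0.011  0.007 -0.043]
 [-0.006 -0.109 -0.994  1.483]
 [ 0.     0.     0.     1.   ]] [[523.3   0.  270.7]
 [  0.  523.3 212.5]
 [  0.    0.    1. ]]
{'time': 0.1, 'qpos': array([ 6.23322181e+01,  2.05942332e+01,  8.65928466e+01,  2.85200961e-04,
        7.29105240e+01, -6.59269866e+00]), 'joint_velocities': array([-0.06109309, -0.03202277, -0.02276137,  0.06800531, -0.11550312,
        0.05003751]), 'joint_efforts': array([ 3.65836922e-04, -5.28648913e+01, -2.79352462e+01,  1.12439986e-05,
        5.00472786e-03,  2.64914678e-05]), 'eef_pos': array([0.21544789, 0.55931418, 0.23053285]), 'ee_rot': array([-1.79903073e+02, -1.14766043e-02,  1.58924823e+02]), 'contact_force': array([-0.74929018,  0.46053809,  0.14034407]), 'ft_torque': array([ 0.00776772, -0.00092813,  0.006539  ]), 'grip_force': 0.0, 'width': 1.0009748440923516}
```

View pics/s1.png

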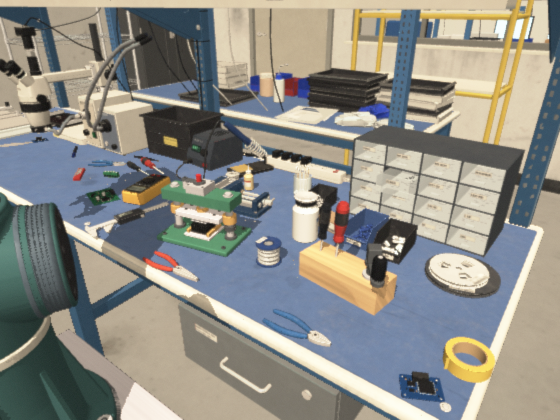

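View pics/t1.png

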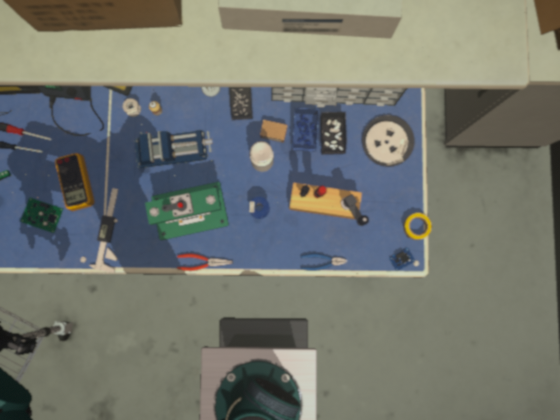

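The scene view shows the press at about (205,210) and the tool block with crank at (350,270). The top view shows the press at (187,209), the red cover knob near (182,205), and the crank hub near (347,200) with its knob at (362,219). I'll zoom in on both.

Run:
```python
from h import *
a=load('s1.png')['pixels'];b=load('t1.png')['pixels']
f=lambda im,x,y:cv2.resize(im[y:y+75,x:x+100],(400,300),interpolation=cv2.INTER_CUBIC)
cv2.imwrite('pics/z1.png',np.vstack([np.hstack([f(a,155,170),f(a,295,225)]),np.hstack([f(b,137,172),f(b,283,165)])]))
c=load('t1.png')
for n,u,v,z in [('knob',182,205,.168),('hub',347,200,.122),('cknob',362,219,.138)]: print(n,at(c,u,v,z).round(3))
```

```text
knob [0.527 0.191 0.168]
hub [ 0.55  -0.233  0.122]
cknob [ 0.499 -0.269  0.138]
```

View pics/z1.png

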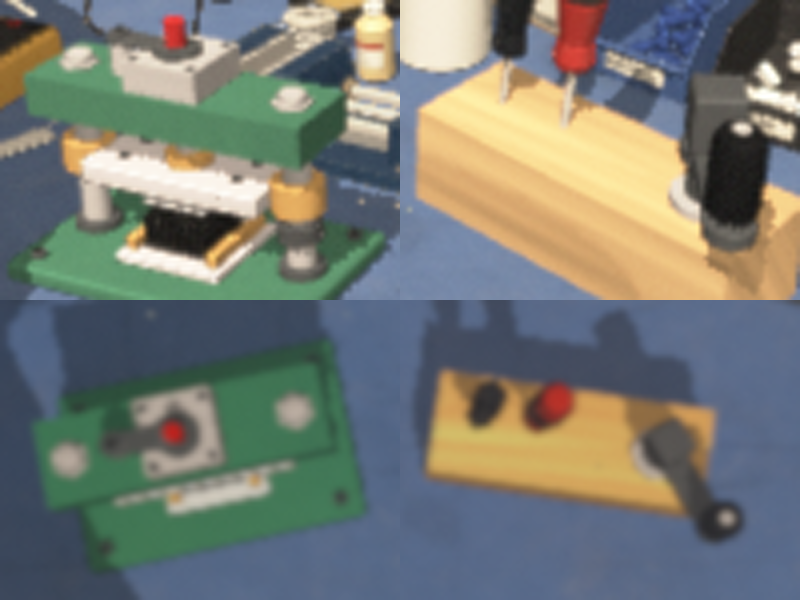

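The zoomed view shows the cover arm pointing left (press +y) with its red knob on the boss. The boss is near top pixel (181,205), the nuts are at (154,212) and (210,199.5), the crank hub is at (350,200) and the crank knob is at (364,219).

Run:
```python
from h import *
a=load('s1.png');b=load('t1.png')
def red(c,x,y,w,h):
    im=c['pixels'][y:y+h,x:x+w].astype(int); m=(im[...,2]>110)&(im[...,2]>2*im[...,1]); v,u=np.nonzero(m); return u.mean()+x,v.mean()+y,len(u),v.min()+y,v.max()+y
ra=red(a,185,165,30,25);rb=red(b,170,195,25,20);print(ra,rb)
print('knob tri',tri(a,ra[:2],b,rb[:2]), at(b,*rb[:2],.166))
L=[(174.4,183.9),(153.9,211.4)];R=[(227.6,193.9),(210.1,199.1)]
l=tri(a,L[0],b,L[1]);r=tri(a,R[0],b,R[1]);print('nuts tri',l,r, (l+r)/2,np.degrees(np.arctan2(*(l-r)[[1,0]])))
l=at(b,*L[1],.133);r=at(b,*R[1],.133);print('nuts top',l,r,(l+r)/2,np.degrees(np.arctan2(*(l-r)[[1,0]])), np.linalg.norm(l-r))
k=at(b,363.9,219.1,.138);print('cknob',k,tri(a,(379.9,257.1),b,(363.9,219.1)))
print('hub',at(b,349.7,199.7,.122))
# block edges by colour
im=cv2.cvtColor(b['pixels'],cv2.COLOR_BGR2HSV);m=cv2.inRange(im,(8,90,90),(25,255,255));m[:,:280]=0;m[:170]=0;m[230:]=0;m[:,380:]=0
c=max(cv2.findContours(m,0,2)[0],key=cv2.contourArea);bx=cv2.boxPoints(cv2.minAreaRect(c))
P=np.array([at(b,*p,.056)for p in bx]);print('block',P.round(3),P.mean(0))
# red/black handles
```

```text
(np.float64(198.2439024390244), np.float64(177.17073170731706), 41, np.int64(165), np.int64(181)) (np.float64(179.875), np.float64(204.66666666666666), 24, np.int64(202), np.int64(207))
knob tri [0.52754752 0.19810455 0.1615441 ] [0.52758701 0.1967525  0.166     ]
nuts tri [0.5130792  0.27056497 0.13114085] [0.5468146  0.12517528 0.13131374] [0.5299469  0.19787012 0.1312273 ] 103.06342085046374
nuts top [0.51327133 0.26979726 0.133     ] [0.54711149 0.1244357  0.133     ] [0.53019141 0.19711648 0.133     ] 103.10503348129501 0.1492485794797311
cknob [ 0.49875399 -0.27436626  0.138     ] [ 0.49833099 -0.27357013  0.13827536]
hub [ 0.55100756 -0.24033243  0.122     ]
block [[ 0.534 -0.083  0.056]
 [ 0.608 -0.093  0.056]
 [ 0.581 -0.282  0.056]
 [ 0.508 -0.27   0.056]] [ 0.55770697 -0.18195304  0.056     ]
```

Measurements:
- **Press:** spindle axis at about (0.530, 0.1975), yaw 13.1°.
- **Cover:** pivot at (0.5205, 0.238), knob at (0.5275, 0.1975).
- **Crank:** axis at (0.550, -0.240), arm pointing at 213°.

I'm moving to the cover knob first.

```bash
cat > go.py <<'E'
# python3 go.py x y z yaw : shares needed from the current pose
import sys; from h import *
o=get_obs(); t=np.array(sys.argv[1:5],float); p=o['eef_pos']; w=np.radians(o['ee_rot'][2]); d=t[:3]-p
X=np.array([np.cos(w),np.sin(w)]);Y=np.array([np.sin(w),-np.cos(w)])
print('dx %.4f dy %.4f dz %.4f spin %.3f |d|=%.0fmm t=%.2f'%(X@d[:2]/.4,Y@d[:2]/.4,-d[2]/.4,-((t[3]-np.degrees(w)+180)%360-180)/30,1e3*np.linalg.norm(d),o['time']),'q6 %.0f F'%o['qpos'][5],np.round(o['contact_force'],1),'w %.3f g %.0f'%(o['width'],o['grip_force']),'yaw %.1f'%o['ee_rot'][2],p.round(4))
E
python3 -m creep '[{"dx":-0.14,"dy":-0.075,"spin":0.3,"hand":0},{"dx":-0.28,"dy":-0.15,"spin":0.6,"hand":0},{"dx":-0.42,"dy":-0.225,"spin":0.9,"hand":0},{"dx":-0.56,"dy":-0.3,"spin":1,"hand":0},{"dx":-0.7,"dy":-0.375,"spin":1,"hand":0}]' 30
python3 go.py 0.5276 0.1975 0.20 99
```

```text
dx -1.0534 dy -0.5634 dz 0.0763 spin 1.997 |d|=479mm t=0.10 q6 -7 F [-0.7  0.5  0.1] w 1.001 g 0 yaw 158.9 [0.2154 0.5593 0.2305]invalid input at $[0]: expected keys dx, dy, dz, spin, hand
```

All keys are required in every row.

```bash
python3 -m creep '[{"dx":-0.14,"dy":-0.075,"dz":0,"spin":0.3,"hand":0},{"dx":-0.28,"dy":-0.15,"dz":0,"spin":0.6,"hand":0},{"dx":-0.42,"dy":-0.225,"dz":0,"spin":0.9,"hand":0},{"dx":-0.56,"dy":-0.3,"dz":0,"spin":1,"hand":0},{"dx":-0.7,"dy":-0.375,"dz":0,"spin":1,"hand":0}]' 30
python3 go.py 0.5276 0.1975 0.20 99
```

```text
time: 0.72
eef_pos: [0.4206, 0.3214, 0.2311]
ee_rot: [-180.0, -0.0, 128.9]
contact_force: [1.2, 1.1, 0.1]
width: 0.499
grip_force: 0.0
dx -0.4090 dy 0.0137 dz 0.0778 spin 0.997 |d|=167mm t=0.72 q6 -9 F [1.2 1.1 0.1] w 0.499 g 0 yaw 128.9 [0.4206 0.3214 0.2311]
```

```bash
python3 -m creep '[{"dx":-0.14,"dy":0.005,"dz":0.03,"spin":0.3,"hand":0},{"dx":-0.28,"dy":0.01,"dz":0.05,"spin":0.6,"hand":0},{"dx":-0.409,"dy":0.014,"dz":0.077,"spin":0.9,"hand":0},{"dx":-0.409,"dy":0.014,"dz":0.077,"spin":1,"hand":0},{"dx":-0.409,"dy":0.014,"dz":0.077,"spin":1,"hand":0}]'
python3 go.py 0.5276 0.1975 0.156 99
python3 - <<'E'
from h import *
a=shot('scene','s2.png');b=shot('top','t2.png')
f=lambda im,x,y:cv2.resize(im[y:y+75,x:x+100],(400,300),interpolation=cv2.INTER_CUBIC)
cv2.imwrite('pics/z2.png',np.hstack([f(a['pixels'],155,130),f(b['pixels'],137,172)]))
E
```

```text
time: 1.35
eef_pos: [0.5267, 0.1986, 0.1999]
ee_rot: [-179.9, 0.0, 98.9]
contact_force: [0.0, 0.1, -0.1]
width: 0.498
grip_force: 0.0
dx -0.0031 dy 0.0017 dz 0.1097 spin -0.004 |d|=44mm t=1.35 q6 5 F [ 0.   0.1 -0.1] w 0.498 g 0 yaw 98.9 [0.5267 0.1986 0.1999]
```

View pics/z2.png

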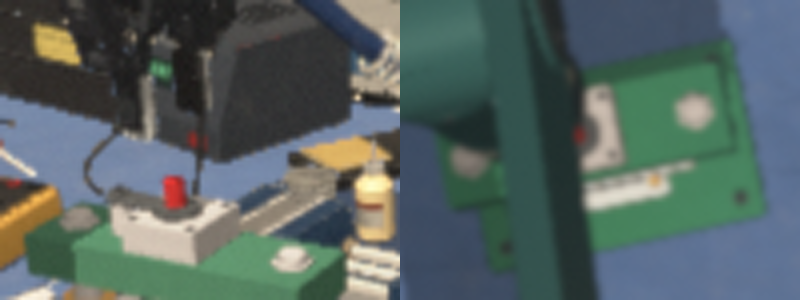

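The scene view shows the open fingers at about (190,161) and (202,156), straddling the red knob at (198,178). I'm lowering and gripping.

```bash
python3 -m creep '[{"dx":-0.003,"dy":0.002,"dz":0.06,"spin":0,"hand":0},{"dx":-0.003,"dy":0.002,"dz":0.111,"spin":0,"hand":0},{"dx":-0.003,"dy":0.002,"dz":0.111,"spin":0,"hand":-0.8},{"dx":-0.003,"dy":0.002,"dz":0.111,"spin":0,"hand":-0.8},{"dx":-0.003,"dy":0.002,"dz":0.111,"spin":0,"hand":-0.8}]' 20
python3 -c "
from h import *
P=np.array([.5205,.2384])
for th in (.25,.45,.65,.85,1.05,1.2):
  a=np.radians(13.1); k=P+.042*np.array([[np.cos(a),-np.sin(a)],[np.sin(a),np.cos(a)]])@[-np.sin(th),-np.cos(th)]; w=np.radians(98.9); d=k-[.5276,.1975]; print(th,k.round(4),'dx %.4f dy %.4f'%(d@[np.cos(w),np.sin(w)]/.4,d@[np.sin(w),-np.cos(w)]/.4))"
python3 go.py 0.5276 0.1975 0.156 99
```

```text
time: 2.08
eef_pos: [0.5277, 0.1989, 0.1566]
ee_rot: [180.0, -0.0, 99.0]
contact_force: [-0.1, 1.5, -2.7]
width: 0.136
grip_force: 19.6
0.25 [0.5196 0.1964] dx 0.0004 dy -0.0202
0.45 [0.5113 0.1974] dx 0.0061 dy -0.0403
0.65 [0.5033 0.2001] dx 0.0157 dy -0.0590
0.85 [0.496  0.2043] dx 0.0289 dy -0.0753
1.05 [0.4898 0.2098] dx 0.0450 dy -0.0887
1.2 [0.4858 0.2147] dx 0.0587 dy -0.0965
dx -0.0033 dy -0.0009 dz 0.0015 spin -0.001 |d|=1mm t=2.08 q6 5 F [-0.1  1.5 -2.7] w 0.136 g 20 yaw 99.0 [0.5277 0.1989 0.1566]
```

```bash
python3 -m creep '[{"dx":0.0,"dy":-0.02,"dz":0,"spin":0,"hand":-0.8},{"dx":0.006,"dy":-0.04,"dz":0,"spin":0,"hand":-0.8},{"dx":0.016,"dy":-0.059,"dz":0,"spin":0,"hand":-0.8},{"dx":0.029,"dy":-0.075,"dz":0,"spin":0,"hand":-0.8},{"dx":0.045,"dy":-0.089,"dz":0,"spin":0,"hand":-0.8}]'
python3 -m creep '[{"dx":0.014,"dy":-0.008,"dz":0,"spin":0,"hand":-0.8},{"dx":0.014,"dy":-0.008,"dz":0,"spin":0,"hand":-0.8},{"dx":0.014,"dy":-0.008,"dz":0,"spin":0,"hand":-0.3},{"dx":0.014,"dy":-0.008,"dz":0,"spin":0,"hand":-0.3},{"dx":0.014,"dy":-0.008,"dz":-0.11,"spin":0,"hand":-0.3}]'
python3 go.py 0.550 -0.240 0.21 33
```

```text
time: 2.7
eef_pos: [0.4902, 0.211, 0.1567]
ee_rot: [179.9, -0.0, 98.9]
contact_force: [6.0, -2.4, 0.1]
width: 0.136
grip_force: 19.9
time: 3.32
eef_pos: [0.4822, 0.2145, 0.1971]
ee_rot: [-179.4, 0.1, 98.9]
contact_force: [0.9, 0.0, 1.2]
width: 0.351
grip_force: 0.0
dx -1.1488 dy -0.0087 dz -0.0323 spin 2.197 |d|=460mm t=3.33 q6 8 F [0.9 0.  1.2] w 0.351 g 0 yaw 98.9 [0.4822 0.2145 0.1971]
```

```bash
python3 -m creep '[{"dx":-0.1,"dy":0,"dz":-0.08,"spin":0.3,"hand":-0.1},{"dx":-0.24,"dy":0,"dz":-0.1,"spin":0.6,"hand":-0.1},{"dx":-0.38,"dy":0,"dz":-0.1,"spin":0.9,"hand":-0.1},{"dx":-0.52,"dy":0,"dz":-0.1,"spin":1,"hand":-0.1},{"dx":-0.66,"dy":0,"dz":-0.1,"spin":1,"hand":-0.1}]'
python3 go.py 0.550 -0.240 0.18 33
python3 - <<'E'
from h import *
a=shot('scene','s3.png');b=shot('top','t3.png')
f=lambda im,x,y:cv2.resize(im[y:y+75,x:x+100],(400,300),interpolation=cv2.INTER_CUBIC)
cv2.imwrite('pics/z3.png',np.hstack([f(a['pixels'],155,170),f(b['pixels'],137,172)]))
E
```

```text
time: 3.95
eef_pos: [0.526, -0.0467, 0.2397]
ee_rot: [-179.9, -0.0, 68.9]
contact_force: [1.1, 0.3, 0.4]
width: 0.448
grip_force: 0.0
dx -0.4292 dy 0.2299 dz 0.1492 spin 1.196 |d|=204mm t=3.95 q6 9 F [1.1 0.3 0.4] w 0.448 g 0 yaw 68.9 [ 0.526  -0.0467  0.2397]
```

View pics/z3.png

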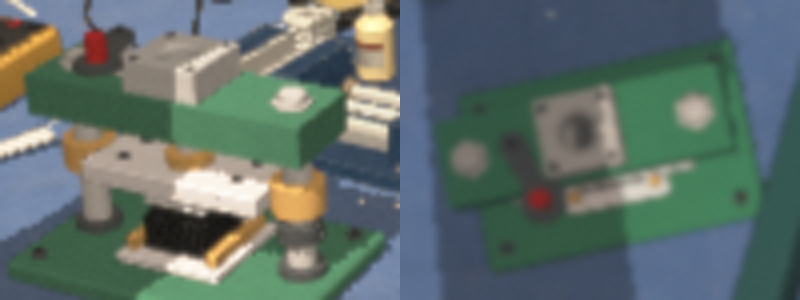

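The cover is swung clear: its knob is at top-view pixel (172,222), well past 0.9 rad. The socket is exposed at (181,204.4). On to the crank.

```bash
python3 -m creep '[{"dx":-0.12,"dy":0.065,"dz":0,"spin":0.3,"hand":-0.1},{"dx":-0.25,"dy":0.13,"dz":0,"spin":0.6,"hand":-0.1},{"dx":-0.36,"dy":0.19,"dz":0.05,"spin":0.9,"hand":-0.1},{"dx":-0.429,"dy":0.23,"dz":0.15,"spin":1,"hand":-0.1},{"dx":-0.429,"dy":0.23,"dz":0.15,"spin":1,"hand":-0.1}]'
python3 go.py 0.550 -0.240 0.094 33
python3 - <<'E'
from h import *
b=load('t3.png');print('socket',at(b,181.1,204.4,.146),at(b,181.3,204.5,.146))
a=shot('scene','s4.png');b=shot('top','t4.png')
f=lambda im,x,y:cv2.resize(im[y:y+75,x:x+100],(400,300),interpolation=cv2.INTER_CUBIC)
cv2.imwrite('pics/z4.png',np.hstack([f(a['pixels'],320,205),f(b['pixels'],300,165)]))
E
```

```text
time: 4.68
eef_pos: [0.5485, -0.2384, 0.1764]
ee_rot: [-179.6, 0.2, 38.8]
contact_force: [0.1, -0.1, 0.4]
width: 0.451
grip_force: 0.0
dx 0.0003 dy 0.0055 dz 0.2060 spin 0.193 |d|=82mm t=4.67 q6 21 F [ 0.1 -0.1  0.4] w 0.451 g 0 yaw 38.8 [ 0.5485 -0.2384  0.1764]
socket [0.53077192 0.1972599  0.146     ] [0.530518   0.19673616 0.146     ]
```

View pics/z4.png

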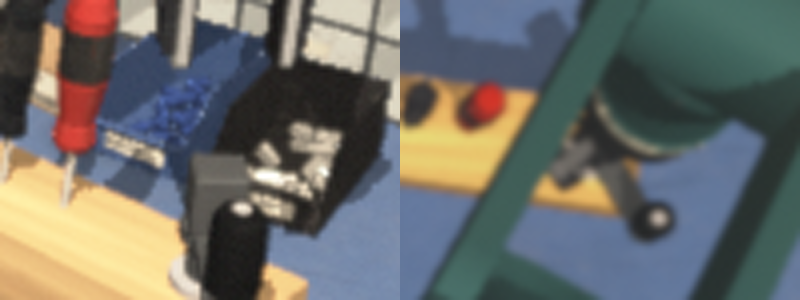

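The scene view shows the fingertips at about (365,221) and (391,221), above the hub top at (374,246). I'll check the hub by triangulation before descending.

Run:
```python
from h import *
a=load('s4.png');b=load('t1.png')
print('hub tri',tri(a,(374.1,245.9),b,(349.7,199.7)),'hub scene',at(a,374.1,245.9,.122))
print(proj(a,[.550,-.240,.122]),'tcp',proj(a,[.5485,-.2384,.180]), 'tips mid',(378,221),'tips at z', at(a,378.1,220.9,.183),at(a,378.1,220.9,.176))
```

```text
hub tri [ 0.55066115 -0.2397516   0.122475  ] hub scene [ 0.55096931 -0.23902581  0.122     ]
[374.3585472  246.28423101] tcp [376.5354559  218.66074573] tips mid (378, 221) tips at z [ 0.5368451  -0.24642812  0.183     ] [ 0.54948161 -0.24142355  0.176     ]
```

```bash
python3 -m creep '[{"dx":0.002,"dy":0.006,"dz":0.07,"spin":0.193,"hand":-0.1},{"dx":0.002,"dy":0.006,"dz":0.14,"spin":0.193,"hand":-0.1},{"dx":0.002,"dy":0.006,"dz":0.18,"spin":0.193,"hand":-0.1},{"dx":0.002,"dy":0.006,"dz":0.206,"spin":0.193,"hand":-0.1},{"dx":0.002,"dy":0.006,"dz":0.206,"spin":0.193,"hand":-0.1}]' 60
python3 go.py 0.5508 -0.2397 0.094 33
python3 -m creep '[{"dx":0,"dy":0,"dz":0,"spin":0,"hand":-0.6},{"dx":0,"dy":0,"dz":0,"spin":0,"hand":-0.6},{"dx":0,"dy":0,"dz":0,"spin":0,"hand":-0.6}]' 60
python3 go.py 0.5508 -0.2397 0.094 33
```

```text
time: 5.4
eef_pos: [0.5531, -0.2393, 0.0978]
ee_rot: [-180.0, 0.0, 33.2]
contact_force: [-0.5, 0.3, -0.1]
width: 0.451
grip_force: 0.0
dx -0.0053 dy -0.0024 dz 0.0095 spin 0.006 |d|=4mm t=5.40 q6 27 F [-0.5  0.3 -0.1] w 0.451 g 0 yaw 33.2 [ 0.5531 -0.2393  0.0978]
time: 5.78
eef_pos: [0.5536, -0.2399, 0.0986]
ee_rot: [179.9, -0.0, 33.1]
contact_force: [-0.4, 2.1, 5.8]
width: 0.289
grip_force: 60.3
dx -0.0055 dy -0.0042 dz 0.0116 spin 0.004 |d|=5mm t=5.78 q6 27 F [-0.4  2.1  5.8] w 0.289 g 60 yaw 33.1 [ 0.5536 -0.2399  0.0986]
```

Gripped; width and force fit the 26 mm hub. I'm lifting straight up past the screwdriver height, then starting the turn.

```bash
python3 -m creep '[{"dx":0,"dy":0,"dz":-0.1,"spin":0,"hand":-0.6},{"dx":0,"dy":0,"dz":-0.2,"spin":0,"hand":-0.6},{"dx":0,"dy":0,"dz":-0.3,"spin":-0.3,"hand":-0.6},{"dx":0,"dy":0,"dz":-0.42,"spin":-0.6,"hand":-0.6},{"dx":0,"dy":0,"dz":-0.52,"spin":-0.9,"hand":-0.6}]'
python3 go.py 0.5294 0.1952 0.30 238
```

```text
time: 6.4
eef_pos: [0.5528, -0.2399, 0.307]
ee_rot: [180.0, 0.0, 60.4]
contact_force: [0.4, -0.2, -3.4]
width: 0.293
grip_force: 60.8
dx 0.9171 dy -0.5877 dz 0.0174 spin -5.919 |d|=436mm t=6.40 q6 -0 F [ 0.4 -0.2 -3.4] w 0.293 g 61 yaw 60.4 [ 0.5528 -0.2399  0.307 ]
```

```bash
python3 -m creep '[{"dx":0.08,"dy":-0.05,"dz":0,"spin":-0.2,"hand":-0.6},{"dx":0.19,"dy":-0.12,"dz":0,"spin":-0.4,"hand":-0.6},{"dx":0.31,"dy":-0.2,"dz":0,"spin":-0.6,"hand":-0.6},{"dx":0.43,"dy":-0.275,"dz":0,"spin":-0.8,"hand":-0.6},{"dx":0.55,"dy":-0.35,"dz":0,"spin":-1,"hand":-0.6}]'
python3 go.py 0.5294 0.1952 0.30 238
```

```text
time: 7.02
eef_pos: [0.5405, 0.0222, 0.3051]
ee_rot: [-179.9, 0.0, 90.3]
contact_force: [1.4, -0.8, -3.9]
width: 0.294
grip_force: 60.8
dx 0.4326 dy -0.0254 dz 0.0128 spin -4.923 |d|=173mm t=7.03 q6 -5 F [ 1.4 -0.8 -3.9] w 0.294 g 61 yaw 90.3 [0.5405 0.0222 0.3051]
```

```bash
python3 -m creep '[{"dx":0.12,"dy":-0.007,"dz":0,"spin":-0.25,"hand":-0.6},{"dx":0.24,"dy":-0.014,"dz":0.01,"spin":-0.5,"hand":-0.6},{"dx":0.36,"dy":-0.02,"dz":0.05,"spin":-0.75,"hand":-0.6},{"dx":0.433,"dy":-0.025,"dz":0.1,"spin":-1,"hand":-0.6}]'
python3 -m creep '[{"dx":0,"dy":0,"dz":0,"spin":-0.33,"hand":-0.6},{"dx":0,"dy":0,"dz":0,"spin":-0.67,"hand":-0.6},{"dx":0,"dy":0,"dz":0,"spin":-1,"hand":-0.6}]'
python3 -m creep '[{"dx":0,"dy":0,"dz":0,"spin":-0.33,"hand":-0.6},{"dx":0,"dy":0,"dz":0,"spin":-0.67,"hand":-0.6},{"dx":0,"dy":0,"dz":0,"spin":-1,"hand":-0.6}]'
python3 -m creep '[{"dx":0,"dy":0,"dz":0,"spin":-0.33,"hand":-0.6},{"dx":0,"dy":0,"dz":0,"spin":-0.67,"hand":-0.6},{"dx":0,"dy":0,"dz":0,"spin":-1,"hand":-0.6}]'
python3 -m creep '[{"dx":0,"dy":0,"dz":0,"spin":-0.33,"hand":-0.6},{"dx":0,"dy":0,"dz":0,"spin":-0.67,"hand":-0.6},{"dx":0,"dy":0,"dz":0,"spin":-0.92,"hand":-0.6},{"dx":0,"dy":0,"dz":0,"spin":-0.92,"hand":-0.6}]' | tail -4
python3 go.py 0.5294 0.1952 0.25 238
python3 - <<'E'
from h import *
a=shot('scene','s5.png');b=shot('top','t5.png')
f=lambda im,x,y,w,h:cv2.resize(im[y:y+h,x:x+w],(400,300),interpolation=cv2.INTER_CUBIC)
cv2.imwrite('pics/z5.png',np.hstack([f(a['pixels'],145,110,120,90),f(b['pixels'],137,172,100,75)]))
E
```

```text
time: 7.52
eef_pos: [0.5304, 0.1959, 0.2651]
ee_rot: [180.0, -0.0, 120.5]
contact_force: [0.7, 0.4, -4.1]
width: 0.288
grip_force: 60.9
time: 7.9
eef_pos: [0.5302, 0.1937, 0.2648]
ee_rot: [-179.9, -0.1, 150.5]
contact_force: [-0.1, 0.3, -3.6]
width: 0.291
grip_force: 60.9
time: 8.28
eef_pos: [0.5302, 0.1935, 0.2649]
ee_rot: [-180.0, -0.1, -179.5]
contact_force: [-0.2, -0.3, -4.5]
width: 0.294
grip_force: 60.9
time: 8.65
eef_pos: [0.5302, 0.1935, 0.2649]
ee_rot: [180.0, -0.1, -149.5]
contact_force: [-0.1, -0.1, -3.6]
width: 0.291
grip_force: 60.9
ee_rot: [180.0, -0.1, -122.3]
contact_force: [0.3, -0.5, -4.0]
width: 0.289
grip_force: 60.8
dx -0.0022 dy 0.0041 dz 0.0376 spin -0.011 |d|=15mm t=9.15 q6 -135 F [ 0.3 -0.5 -4. ] w 0.289 g 61 yaw -122.3 [0.5303 0.1936 0.265 ]
```

View pics/z5.png

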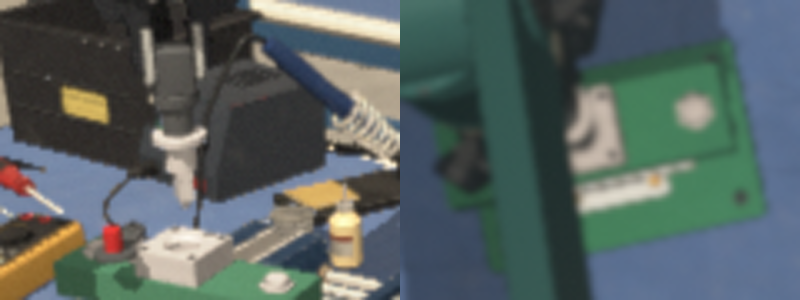

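The scene view shows the crank hanging upright, with its collar at about (198.6,151) and nose tip at (200.8,170.6) above the socket at (201,182). I'll compare these by ray casting.

Run:
```python
from h import *
a=load('s5.png')
print('collar',at(a,198.6,150.8,.2254),'tip',at(a,200.8,170.6,.174),'socket',at(a,201.1,182.3,.146))
for n,p in [('collar',[.5315,.1955,.2254]),('tip',[.5315,.1955,.175]),('socket',[.5306,.1971,.146])]: print(n,proj(a,p))
# centroid of white collar
g=cv2.cvtColor(a['pixels'],cv2.COLOR_BGR2GRAY); m=g[146:156,188:210]; print(m)
```

```text
collar [0.53171288 0.19429949 0.2254    ] tip [0.53832522 0.20042984 0.174     ] socket [0.5344972  0.19888978 0.146     ]
collar [198.16217046 150.72375425]
tip [200.10388976 171.50990521]
socket [200.42551741 182.99017837]
[[ 48  50  50  58  73  97  87  89  92  88  86  83  77  66  59  68  71  64
   57  54  66  69]
 [ 52  60  57  69  84  98  88  88  90  89  88  82  75  67  62  77  91  86
   63  57  67  71]
 [ 63  69  77 110 126 124  92  88  90  90  87  84  77  70  72 106 140 152
  112  68  70  73]
 [ 67  73 111 188 211 179 102  90  92  92  90  89  83  83 103 146 179 214
  178  83  69  73]
 [ 68  76 127 216 224 214 146 126 122 115 113 112 123 139 176 216 217 204
  144  72  70  70]
 [ 69  75 120 204 221 225 217 202 196 183 180 179 197 216 213 212 192 143
  111  58  68  71]
 [ 69  73 107 175 201 217 218 223 227 226 224 216 211 202 183 169 150 118
   98  56  71  70]
 [ 72  71  95 150 176 191 200 207 207 207 204 194 185 174 163 148 119  71
   50  43  69  70]
 [ 70  70  73  85 105 147 168 189 187 186 182 170 162 147 132 114  64  51
   32  50  67  69]
 [ 69  67  69  71  74  81  99 130 140 141 143 143 143 138 128 109  53  52
   43  60  70  69]]
```

```bash
python3 -m creep '[{"dx":-0.0027,"dy":0.0037,"dz":0.04,"spin":0,"hand":-0.6},{"dx":-0.0027,"dy":0.0037,"dz":0.075,"spin":0,"hand":-0.6},{"dx":-0.0027,"dy":0.0037,"dz":0.09,"spin":0,"hand":-0.6},{"dx":-0.0027,"dy":0.0037,"dz":0.09,"spin":0,"hand":-0.6}]'
python3 -m creep '[{"dx":0,"dy":0,"dz":0.012,"spin":0,"hand":-0.6},{"dx":0,"dy":0,"dz":0.025,"spin":0,"hand":-0.6},{"dx":0,"dy":0,"dz":0.04,"spin":0,"hand":-0.6},{"dx":0,"dy":0,"dz":0.04,"spin":0,"hand":-0.6}]'
python3 go.py 0.5296 0.1953 0.2086 238
```

```text
time: 9.75
eef_pos: [0.5296, 0.1955, 0.2288]
ee_rot: [179.9, -0.1, -122.3]
contact_force: [0.4, 1.4, -3.8]
width: 0.294
grip_force: 60.8
time: 10.25
eef_pos: [0.5299, 0.1962, 0.213]
ee_rot: [179.9, 0.0, -122.3]
contact_force: [0.1, 4.3, -5.9]
width: 0.295
grip_force: 60.4
dx 0.0023 dy -0.0006 dz 0.0110 spin -0.009 |d|=5mm t=10.25 q6 -134 F [ 0.1  4.3 -5.9] w 0.295 g 60 yaw -122.3 [0.5299 0.1962 0.213 ]
```

```bash
python3 -m creep '[{"dx":-0.003,"dy":0.002,"dz":0.004,"spin":0,"hand":-0.6},{"dx":-0.003,"dy":0.002,"dz":0.008,"spin":0,"hand":-0.6},{"dx":-0.003,"dy":0.002,"dz":0.008,"spin":0,"hand":-0.6}]'
python3 -m creep '[{"dx":0,"dy":0,"dz":0.003,"spin":0,"hand":-0.6},{"dx":0,"dy":0,"dz":0.003,"spin":0,"hand":-0.6}]'
python3 go.py 0.5296 0.1953 0.2086 238
```

```text
time: 10.62
eef_pos: [0.5299, 0.1968, 0.2102]
ee_rot: [180.0, -0.0, -122.3]
contact_force: [-0.4, 2.7, -4.3]
width: 0.291
grip_force: 60.7
time: 10.88
eef_pos: [0.53, 0.1969, 0.2092]
ee_rot: [-180.0, -0.0, -122.3]
contact_force: [0.4, 2.5, -3.6]
width: 0.294
grip_force: 60.7
dx 0.0039 dy -0.0012 dz 0.0015 spin -0.009 |d|=2mm t=10.88 q6 -134 F [ 0.4  2.5 -3.6] w 0.294 g 61 yaw -122.3 [0.53   0.1969 0.2092]
```

Standing on or near the spindle head. I'm easing the fingers open slightly so the hub is caged but free to drop, then sweeping clockwise.

```bash
python3 -m creep '[{"dx":0,"dy":0,"dz":0,"spin":0,"hand":-0.34},{"dx":0,"dy":0,"dz":0,"spin":0,"hand":-0.34}]'
python3 -m creep '[{"dx":0,"dy":0,"dz":0,"spin":0.2,"hand":-0.34},{"dx":0,"dy":0,"dz":0,"spin":0.4,"hand":-0.34},{"dx":0,"dy":0,"dz":0,"spin":0.6,"hand":-0.34},{"dx":0,"dy":0,"dz":0,"spin":0.8,"hand":-0.34},{"dx":0,"dy":0,"dz":0,"spin":1,"hand":-0.34}]'
python3 -c "from h import *; shot('scene','s6.png'); print(get_obs()['ft_torque'])"
python3 -m creep '[{"dx":0,"dy":0,"dz":0,"spin":0.2,"hand":-0.34},{"dx":0,"dy":0,"dz":0,"spin":0.4,"hand":-0.34},{"dx":0,"dy":0,"dz":0,"spin":0.6,"hand":-0.34},{"dx":0,"dy":0,"dz":0,"spin":0.8,"hand":-0.34},{"dx":0,"dy":0,"dz":0,"spin":1,"hand":-0.34}]'
python3 - <<'E'
from h import *
print(get_obs()['ft_torque'])
b=shot('scene','s7.png');a=load('s6.png')
f=lambda im,x,y,w,h:cv2.resize(im[y:y+h,x:x+w],(400,300),interpolation=cv2.INTER_CUBIC)
cv2.imwrite('pics/z7.png',np.hstack([f(a['pixels'],145,110,120,90),f(b['pixels'],145,110,120,90)]))
E
```

```text
time: 11.12
eef_pos: [0.5307, 0.1967, 0.2098]
ee_rot: [-179.9, 0.0, -122.3]
contact_force: [0.2, -0.1, 0.8]
width: 0.329
grip_force: 0.0
time: 11.75
eef_pos: [0.5303, 0.1968, 0.2096]
ee_rot: [-180.0, 0.0, -152.5]
contact_force: [-0.1, -0.2, -0.3]
width: 0.326
grip_force: 0.2
[-0.00080689  0.04827503 -0.00237267]
time: 12.42
eef_pos: [0.5302, 0.1968, 0.2095]
ee_rot: [-180.0, 0.0, 177.6]
contact_force: [0.0, 0.2, -0.0]
width: 0.329
grip_force: 0.2
[-0.02608945  0.0907591  -0.03041079]
```

View pics/z7.png

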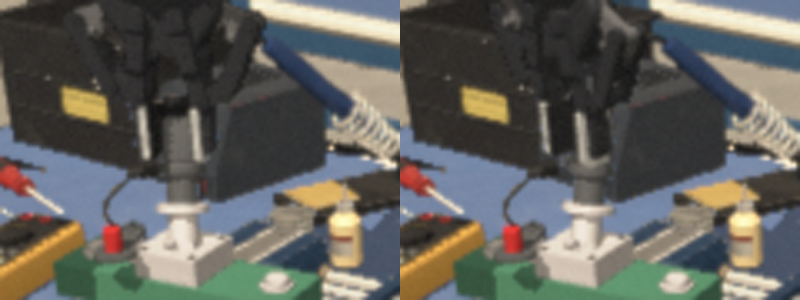

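In both pictures the collar is still about 10 px (roughly 20 mm) above the boss, so it hasn't dropped yet. Continuing the sweep.

```bash
python3 -m creep '[{"dx":0,"dy":0,"dz":0,"spin":0.15,"hand":-0.34},{"dx":0,"dy":0,"dz":0,"spin":0.3,"hand":-0.34},{"dx":0,"dy":0,"dz":0,"spin":0.45,"hand":-0.34},{"dx":0,"dy":0,"dz":0,"spin":0.6,"hand":-0.34}]' | tail -1
python3 -c "from h import *; shot('scene','s8.png'); print(get_obs()['ft_torque'])"
python3 -m creep '[{"dx":0,"dy":0,"dz":0,"spin":0.15,"hand":-0.34},{"dx":0,"dy":0,"dz":0,"spin":0.3,"hand":-0.34},{"dx":0,"dy":0,"dz":0,"spin":0.45,"hand":-0.34},{"dx":0,"dy":0,"dz":0,"spin":0.6,"hand":-0.34}]'
python3 - <<'E'
from h import *
print(get_obs()['ft_torque'])
shot('scene','s9.png')
# collar: row of the brightest band in columns 193-203
for n in('s6.png','s7.png','s8.png','s9.png'):
    g=cv2.cvtColor(load(n)['pixels'],cv2.COLOR_BGR2GRAY); print(n,g[160:190,196:204].mean(1).astype(int))
E
```

```text
grip_force: 0.4
[-0.03180255  0.13617878  0.01576496]
time: 13.52
eef_pos: [0.5299, 0.197, 0.2095]
ee_rot: [-180.0, -0.0, 141.8]
contact_force: [-1.1, 0.7, 1.3]
width: 0.333
grip_force: 0.8
[0.09265897 0.18888798 0.01573053]
s6.png [ 97  91  77  70  85  94  95  96  95  97 119 179 219 212 157 159 191 208
 211 213 212 211 206 198 200 217 212 196 197 190]
s7.png [105  98  85  71  86  98 103 105 104 106 120 171 226 217 168 158 191 209
 213 215 215 212 201 190 197 215 212 196 197 191]
s8.png [110  92  74  66  80  91 103 107 110 115 134 179 221 214 170 158 193 208
 212 214 217 215 206 196 199 215 212 196 196 191]
s9.png [113  76  61  61  66  74  88 104 109 121 153 192 218 203 171 172 198 206
 209 215 219 216 199 194 197 215 212 196 196 190]
```

No drop under its own weight. I'll grip again, press down lightly, and sweep back while watching force and height.

```bash
python3 -m creep '[{"dx":0,"dy":0,"dz":0,"spin":0,"hand":-0.6},{"dx":0,"dy":0,"dz":0,"spin":0,"hand":-0.6},{"dx":0,"dy":0,"dz":0,"spin":0,"hand":-0.6}]' 60
python3 -m creep '[{"dx":0,"dy":0,"dz":0.003,"spin":0,"hand":-0.6},{"dx":0,"dy":0,"dz":0.003,"spin":0,"hand":-0.6}]'
python3 -c "from h import *; print(get_obs()['ft_torque'])"
```

```text
time: 13.95
eef_pos: [0.5302, 0.197, 0.2093]
ee_rot: [-180.0, 0.0, 141.8]
contact_force: [-0.0, -0.3, -0.3]
width: 0.202
grip_force: 0.1
time: 14.2
eef_pos: [0.53, 0.197, 0.208]
ee_rot: [-180.0, -0.0, 141.8]
contact_force: [-0.4, 0.2, 0.8]
width: 0.2
grip_force: 0.3
[0.03700583 0.07126234 0.03680137]
```

The fingers closed to 17 mm on nothing, so the hub is no longer between them. Taking a look.

Run:
```python
from h import *
b=shot('scene','s10.png')
t=shot('top','t10.png')
f=lambda im,x,y,w,h:cv2.resize(im[y:y+h,x:x+w],(400,300),interpolation=cv2.INTER_CUBIC)
cv2.imwrite('pics/z10.png',np.hstack([f(b['pixels'],155,115,100,75),f(t['pixels'],137,172,100,75)]))
```

```text
(no output)
```

View pics/z10.png

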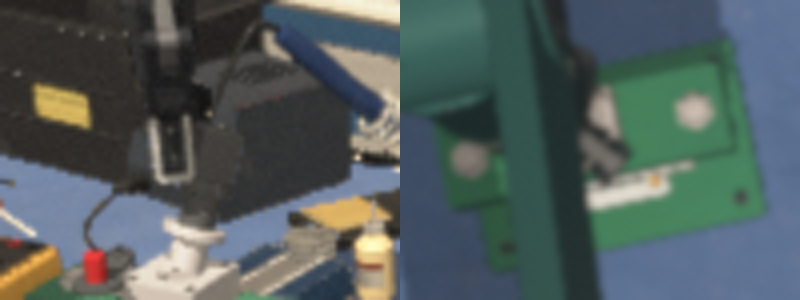

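The crank has slipped out along the pads and is leaning in the mouth, with the hub to the right of the fingers. I'll back the arm up and away for a clear two-view look.

```bash
python3 -m creep '[{"dx":0,"dy":0,"dz":-0.05,"spin":0,"hand":-0.3},{"dx":0,"dy":0,"dz":-0.15,"spin":0,"hand":-0.3},{"dx":0,"dy":0,"dz":-0.27,"spin":0,"hand":0},{"dx":0.09,"dy":0.118,"dz":-0.27,"spin":0,"hand":0},{"dx":0.185,"dy":0.236,"dz":-0.27,"spin":0,"hand":0}]'
python3 -m creep '[{"dx":0.09,"dy":0.118,"dz":0,"spin":0,"hand":0},{"dx":0.09,"dy":0.118,"dz":0,"spin":0,"hand":0}]'
python3 - <<'E'
from h import *
b=shot('scene','s11.png')
t=shot('top','t11.png')
f=lambda im,x,y,w,h:cv2.resize(im[y:y+h,x:x+w],(400,600),interpolation=cv2.INTER_CUBIC)
cv2.imwrite('pics/z11.png',np.hstack([f(b['pixels'],170,120,60,90),f(t['pixels'],155,165,60,90)]))
E
```

```text
time: 14.92
eef_pos: [0.5314, 0.3178, 0.3174]
ee_rot: [179.9, 0.1, 141.6]
contact_force: [-0.3, 0.4, -0.5]
width: 0.502
grip_force: 0.0
time: 15.18
eef_pos: [0.5309, 0.3803, 0.3154]
ee_rot: [180.0, -0.1, 142.0]
contact_force: [0.2, -0.6, -1.5]
width: 0.501
grip_force: 0.0
```

View pics/z11.png

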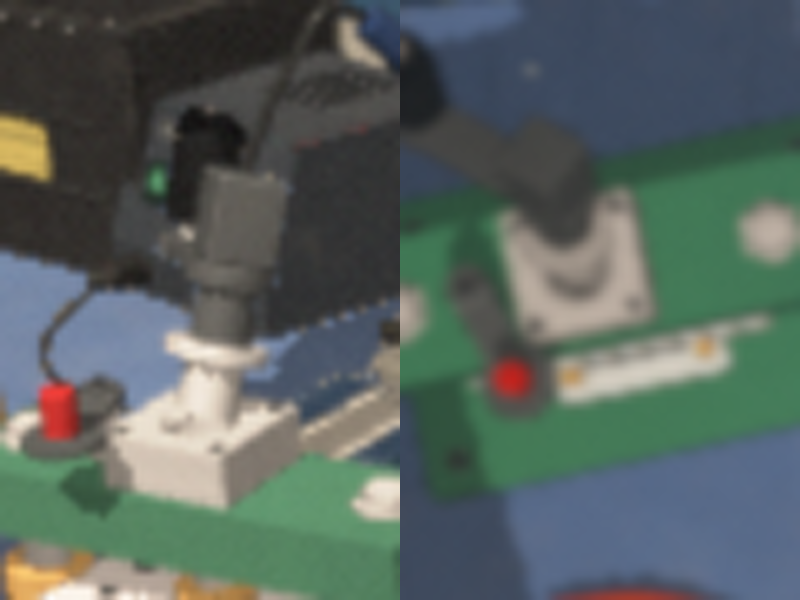

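The scene view shows the crank standing and leaning slightly, with hub top at (206.3,146.6), knob at (200.3,137.6) and collar at (202,172). In the top view the hub is at (176.8,186.3) and the knob at (157.6,177), so the crank's arm still points at roughly 60° and it never turned. I'll triangulate its pose.

Run:
```python
from h import *
a=load('s11.png');b=load('t11.png')
h=tri(a,(206.3,146.6),b,(176.8,186.3));k=tri(a,(200.3,137.6),b,(157.6,177.3));print('hub',h,'knob',k,np.degrees(np.arctan2(*(k-h)[[1,0]])),np.linalg.norm(k-h))
for p in ([.5306,.1971,.232],[.5306,.1971,.169]): print('upright expect scene',proj(a,p),'top',proj(b,p))
print('collar seen (202.1,172.1)')
# dark-knob mask in top
im=b['pixels'][165:195,140:200].max(2); 
m=(im<48).astype(np.uint8);n,l,s,c=cv2.connectedComponentsWithStats(m); print([(s[i][4],c[i]+[140,165]) for i in range(1,n) if s[i][4]>15])
```

```text
hub [0.56273979 0.19663725 0.22690413] knob [0.58434955 0.24090801 0.23519866] 63.981742408167 0.049956789733409945
upright expect scene [197.11585241 147.89545187] top [174.89371807 200.03670771]
upright expect scene [199.56662436 173.88272585] top [179.56327356 203.33804573]
collar seen (202.1,172.1)
[(np.int32(84), array([155.92857143, 177.91666667]))]
```

The crank stands on the head on its narrow flats, leaning about 18°, which is how it fell out of a loose cage. I'll regrasp it across its y sides, pull it upright by moving the gripped hub back over the axis, and then search while gripped.

```bash
python3 - <<'E'
from h import *
b=load('t11.png');a=load('s11.png')
h=at(b,176.8,186.3,.229);k=at(b,155.9,177.9,.24);print(h,k,np.degrees(np.arctan2(*(k-h)[[1,0]])),np.linalg.norm(k-h))
# edge/lean of hub in scene: left/right edges of grey hub per row
g=a['pixels'][148:162,192:218].max(2);print(g)
E
python3 -m creep '[{"dx":0,"dy":0,"dz":0,"spin":-0.33,"hand":0.4},{"dx":0,"dy":0,"dz":0,"spin":-0.67,"hand":0.4},{"dx":0,"dy":0,"dz":0,"spin":-1,"hand":0.4}]' | tail -1
python3 -m creep '[{"dx":0,"dy":0,"dz":0,"spin":-0.33,"hand":0.4},{"dx":0,"dy":0,"dz":0,"spin":-0.67,"hand":0.4},{"dx":0,"dy":0,"dz":0,"spin":-1,"hand":0.4}]' | tail -1
python3 -m creep '[{"dx":0,"dy":0,"dz":0,"spin":-0.33,"hand":0.4},{"dx":0,"dy":0,"dz":0,"spin":-0.67,"hand":0.4},{"dx":0,"dy":0,"dz":0,"spin":-1,"hand":0.4}]' | tail -1
python3 go.py 0.556 0.1965 0.28 243
```

```text
[0.56465195 0.19411256 0.229     ] [0.58283259 0.24308406 0.24      ] 69.63258954842604 0.05338299209885956
[[ 82 115  96  43  34  33  35  46  70  83  91 100  98  98 100  99  98  99
   98  97  96  88  59  51  51  51]
 [ 55  62  59  35  30  31  34  52  77  84  95  99  98  98  98  97  97  97
   95  94  90  63  52  54  49  48]
 [ 57  53  52  35  32  35  37  54  77  86 100 100  97  98  98 100  98  96
   95  91  83  57  54  52  51  52]
 [ 67  71  74  40  34  34  37  55  78  88 105  98  96  99  97  98  96  97
   94  89  80  55  54  51  50  52]
 [ 72  71  70  46  39  38  43  61  81  88 105  97  98  99  98  97  97  95
   93  90  73  54  52  53  50  52]
 [ 68  73  70  67  65  85  75  76  83  90 102  98  98  98  96  96  95  94
   93  90  75  55  52  52  52  52]
 [ 71  71  78  80 100 153 137  97  86  92 100  97  96  98  97  95  94  93
   92  90  70  56  55  55  56  56]
 [ 73  77  95  95 101 137 163  97  86  95  99  97  98  97  95  94  94  91
   91  83  58  56  55  58  59  56]
 [ 73  84  97  89  92  97  97  84  87 101  98  97  96  95  94  94  90  93
   89  80  56  55  56  58  60  58]
 [ 77  98  95  82  83  87  92  80  86 100  97  96  96  93  95  93  92  91
   87  73  55  54  54  54  57  59]
 [ 61  72  88  75  81  84  87  83  82  99  97  96  94  90  93  93  91  89
   87  69  54  54  53  53  56  57]
 [ 55  63  66  68  90  82  90  96 101 102  95  90  83  84  87  87  87  86
   84  69  56  52  51  52  53  56]
 [ 50  59  61  61  64  70  91 100 108 109 112 111 105 103  96  84  79  69
   62  60  53  51  53  52  53  54]
 [ 43  61  57  59  59  67  87  97 103 108 111 109 104  99  95  86  78  68
   63  71  55  51  52  51  51  54]]
grip_force: 0.0
grip_force: 0.0
grip_force: 0.0
dx 0.3126 dy -0.3218 dz 0.0907 spin -0.368 |d|=183mm t=16.40 q6 -113 F [-0.3 -0.3  0. ] w 0.698 g 0 yaw -128.1 [0.5317 0.3743 0.3163]
```

```bash
python3 -m creep '[{"dx":0.1,"dy":-0.1,"dz":0,"spin":-0.2,"hand":0.4},{"dx":0.21,"dy":-0.22,"dz":0.03,"spin":-0.4,"hand":0.4},{"dx":0.311,"dy":-0.327,"dz":0.07,"spin":-0.47,"hand":0.4},{"dx":0.311,"dy":-0.327,"dz":0.09,"spin":-0.47,"hand":0.4}]' | head -3
python3 -m creep '[{"dx":0,"dy":0,"dz":0.05,"spin":0,"hand":0.4},{"dx":0,"dy":0,"dz":0.1,"spin":0,"hand":0.4},{"dx":0,"dy":0,"dz":0.15,"spin":0,"hand":0.4},{"dx":0,"dy":0,"dz":0.16,"spin":0,"hand":0.4}]'
python3 go.py 0.5306 0.1971 0.215 246
python3 - <<'E'
from h import *
a=shot('scene','s12.png')
g=a['pixels'][140:166,180:225].max(2)
for r in g[::3]: print(*r)
E
```

```text
time: 16.9
eef_pos: [0.5569, 0.192, 0.2795]
ee_rot: [180.0, -0.1, -114.5]
time: 17.4
eef_pos: [0.5558, 0.1973, 0.2149]
ee_rot: [179.9, -0.1, -114.2]
contact_force: [-0.7, -0.7, 1.0]
width: 0.705
grip_force: 0.0
dx 0.0263 dy 0.0573 dz -0.0002 spin -0.007 |d|=25mm t=17.40 q6 -143 F [-0.7 -0.7  1. ] w 0.705 g 0 yaw -114.2 [0.5558 0.1973 0.2149]
50 48 50 54 53 50 42 46 50 66 121 174 164 95 86 93 74 39 32 36 40 43 37 33 28 24 28 54 55 58 71 76 76 76 76 75 43 40 46 98 171 159 68 42 55
50 50 50 50 49 44 37 41 45 58 105 169 167 114 70 61 33 24 26 25 26 27 29 22 24 36 61 57 60 73 72 73 74 69 60 50 39 37 44 93 165 163 73 46 50
51 48 48 49 49 52 71 48 45 54 92 162 173 144 99 55 31 22 22 27 38 59 92 113 108 102 99 93 94 102 117 82 79 63 56 84 127 61 41 80 148 159 76 52 53
50 50 54 54 58 55 54 76 57 51 70 127 175 162 75 33 24 22 24 32 57 83 95 99 98 99 97 97 97 96 96 93 88 61 54 50 52 53 51 50 57 56 53 53 52
50 50 49 51 51 50 55 64 70 80 104 127 152 129 70 46 36 32 27 42 58 86 103 97 97 100 97 96 96 93 93 91 73 55 55 54 50 50 50 53 50 50 47 52 52
49 49 47 48 51 51 55 67 69 72 71 72 70 76 93 89 91 120 111 69 83 96 100 96 97 96 95 94 94 92 92 84 59 55 55 57 56 56 54 52 52 50 52 51 53
50 49 51 49 51 53 56 59 56 57 56 57 60 74 86 72 78 73 61 74 83 98 94 94 93 89 92 90 91 90 87 69 53 53 52 54 55 57 54 53 55 54 51 52 51
160 157 144 79 70 70 65 51 41 37 33 35 43 58 60 59 61 65 88 95 105 109 110 108 103 99 93 85 77 68 60 71 55 50 51 52 52 52 53 51 51 52 49 51 52
153 140 99 117 156 160 159 159 159 159 156 144 101 92 88 68 61 58 71 96 97 90 102 83 81 73 66 58 62 62 56 53 51 49 48 50 52 51 52 52 54 51 53 50 55
```

The fingers, at columns 191 and 220 in the scene view, straddle the hub at 201–212. I'm pushing it upright across the flats, then closing lightly and shifting along x.

```bash
python3 -m creep '[{"dx":0,"dy":0.015,"dz":0,"spin":0,"hand":0.1},{"dx":0,"dy":0.03,"dz":0,"spin":0,"hand":-0.1},{"dx":0,"dy":0.045,"dz":0,"spin":0,"hand":-0.2},{"dx":0,"dy":0.057,"dz":0,"spin":0,"hand":-0.25},{"dx":0,"dy":0.057,"dz":0,"spin":0,"hand":-0.25}]' 25
python3 -m creep '[{"dx":0,"dy":0,"dz":0,"spin":0,"hand":-0.7},{"dx":0,"dy":0,"dz":0,"spin":0,"hand":-0.7},{"dx":0.009,"dy":0,"dz":0,"spin":0,"hand":-0.7},{"dx":0.018,"dy":0,"dz":0,"spin":0,"hand":-0.7},{"dx":0.026,"dy":0,"dz":0,"spin":0,"hand":-0.7}]' 25
python3 go.py 0.5306 0.1971 0.210 246
python3 - <<'E'
from h import *
a=shot('scene','s13.png')
g=a['pixels'][150:184,183:216].max(2)
for i,r in enumerate(g[::2]): print(150+2*i,*r)
E
```

```text
time: 18.08
eef_pos: [0.5359, 0.2072, 0.2163]
ee_rot: [-180.0, -0.0, -114.1]
contact_force: [0.7, -0.3, -0.1]
width: 0.374
grip_force: 0.2
time: 18.7
eef_pos: [0.5319, 0.1974, 0.2161]
ee_rot: [180.0, 0.0, -114.2]
contact_force: [2.0, 2.2, 1.2]
width: 0.306
grip_force: 23.8
dx 0.0021 dy 0.0027 dz 0.0152 spin -0.006 |d|=6mm t=18.70 q6 -142 F [2.  2.2 1.2] w 0.306 g 24 yaw -114.2 [0.5319 0.1974 0.2161]
150 43 48 49 49 50 46 59 108 170 168 112 75 68 70 68 69 77 96 96 65 43 53 106 173 162 75 66 70 68 63 52 55 53
152 49 49 50 52 44 44 53 95 165 167 120 71 69 69 67 69 76 94 95 74 52 45 92 162 156 85 72 70 69 57 53 53 53
154 49 48 50 51 69 68 76 108 167 172 141 74 68 68 69 70 76 92 95 75 50 48 84 96 66 70 70 70 65 56 54 56 53
156 51 51 53 52 61 64 68 88 128 103 85 62 68 69 67 70 75 94 91 84 58 48 54 51 69 70 70 69 59 54 54 57 57
158 52 50 52 56 58 54 55 61 73 66 66 70 68 67 67 68 78 93 94 94 90 56 50 58 72 71 70 68 54 56 51 53 52
160 62 58 64 67 58 48 44 55 89 87 75 72 68 68 73 72 74 76 76 75 67 64 53 60 70 71 69 58 54 54 50 51 49
162 70 56 56 61 45 41 53 57 85 91 97 102 96 86 98 97 92 90 81
[... 616 characters left out ...]
52 167 165 164 166 168 167 168 168
174 168 168 168 169 169 168 168 166 161 203 218 222 226 228 228 227 225 224 220 207 186 162 143 150 165 169 169 169 167 170 169 170 171
176 147 119 121 143 156 164 166 169 169 168 166 159 147 161 158 167 167 167 162 151 127 97 163 169 170 170 170 170 169 169 168 170 168
178 95 97 89 93 96 111 166 171 170 173 172 168 154 177 173 175 181 177 171 158 132 105 156 164 166 167 168 168 170 169 165 165 159
180 105 106 108 96 76 99 156 171 178 200 227 226 210 218 228 230 231 226 217 191 159 139 150 152 151 158 168 152 147 154 144 118 97
182 70 72 85 116 147 164 199 228 232 233 231 219 207 211 225 231 230 227 218 198 166 141 173 224 230 232 231 226 211 172 141 122 93
```

The crank looks upright again, with its collar centred at column 199 as expected. I'm gripping firmly and pressing lightly.

```bash
python3 -m creep '[{"dx":0.002,"dy":0.003,"dz":0,"spin":0,"hand":-0.7},{"dx":0.002,"dy":0.003,"dz":0.001,"spin":0,"hand":-0.7},{"dx":0.002,"dy":0.003,"dz":0.002,"spin":0,"hand":-0.7}]' 60
python3 -m creep '[{"dx":0,"dy":0,"dz":0.002,"spin":0,"hand":-0.7},{"dx":0,"dy":0,"dz":0.002,"spin":0,"hand":-0.7}]'
python3 go.py 0.5306 0.1971 0.210 246; python3 -c "from h import *; print(get_obs()['ft_torque'])"
```

```text
time: 19.12
eef_pos: [0.5313, 0.1975, 0.2157]
ee_rot: [-179.9, 0.0, -114.2]
contact_force: [2.7, 1.7, 1.6]
width: 0.282
grip_force: 58.1
time: 19.38
eef_pos: [0.5315, 0.1977, 0.2154]
ee_rot: [-179.9, 0.1, -114.2]
contact_force: [2.4, 1.6, 5.3]
width: 0.279
grip_force: 58.5
dx 0.0022 dy 0.0015 dz 0.0135 spin -0.005 |d|=5mm t=19.38 q6 -142 F [2.4 1.6 5.3] w 0.279 g 59 yaw -114.2 [0.5315 0.1977 0.2154]
[ 0.45905159 -0.62887173 -0.03322207]
```

```bash
S='grep -E eef_pos|contact|rot'
python3 -m creep '[{"dx":0,"dy":0,"dz":0,"spin":0.2,"hand":-0.7},{"dx":0,"dy":0,"dz":0,"spin":0.4,"hand":-0.7}]' | $S
python3 -m creep '[{"dx":0,"dy":0,"dz":0,"spin":0.2,"hand":-0.7},{"dx":0,"dy":0,"dz":0,"spin":0.4,"hand":-0.7}]' | $S
python3 -m creep '[{"dx":0,"dy":0,"dz":0,"spin":0.2,"hand":-0.7},{"dx":0,"dy":0,"dz":0,"spin":0.4,"hand":-0.7}]' | $S
```

```text
eef_pos: [0.5311, 0.1976, 0.2152]
ee_rot: [-180.0, 0.1, -126.3]
contact_force: [1.9, 2.6, 5.2]
eef_pos: [0.5307, 0.1976, 0.215]
ee_rot: [180.0, 0.0, -138.4]
contact_force: [1.7, 2.4, 3.5]
eef_pos: [0.5299, 0.1975, 0.2142]
ee_rot: [179.9, -0.1, -150.4]
contact_force: [0.9, 2.4, -2.4]
```

The force has gone to about -2.4 N, so it may have found the flats. Testing by lowering.

```bash
S='grep -E eef_pos|contact'
python3 -m creep '[{"dx":0,"dy":0,"dz":0.004,"spin":0,"hand":-0.7},{"dx":0,"dy":0,"dz":0.006,"spin":0,"hand":-0.7}]' | $S
python3 go.py 0.5306 0.1971 0.210 246; python3 -c "from h import *; print(get_obs()['ft_torque'])"
```

```text
eef_pos: [0.5299, 0.1974, 0.2117]
contact_force: [0.9, 2.5, 1.1]
dx -0.0011 dy -0.0016 dz 0.0041 spin -1.202 |d|=2mm t=20.38 q6 -107 F [0.9 2.5 1.1] w 0.283 g 59 yaw -150.1 [0.5299 0.1974 0.2117]
[ 0.77666848 -0.06021253 -0.00965199]
```

```bash
S='grep -E eef_pos|contact'
python3 -m creep '[{"dx":-0.001,"dy":0.002,"dz":0.006,"spin":0,"hand":-0.7},{"dx":-0.001,"dy":0.002,"dz":0.01,"spin":0,"hand":-0.7}]' | $S
python3 -m creep '[{"dx":0,"dy":0,"dz":0.005,"spin":0,"hand":-0.7},{"dx":0,"dy":0,"dz":0.005,"spin":0,"hand":-0.7}]' | $S
python3 -c "from h import *; print(get_obs()['ft_torque'])"
```

```text
eef_pos: [0.5313, 0.1985, 0.2095]
contact_force: [-1.7, 2.4, 14.7]
eef_pos: [0.532, 0.1987, 0.209]
contact_force: [-3.8, 1.8, 18.5]
[ 0.70279803  0.36916524 -0.08710771]
```

It stops about 6 mm below the standing height, probably the round shaft on the chamfer's edge. I'll back off slightly and measure the centring numerically.

```bash
S='grep -E eef_pos|contact'
python3 -m creep '[{"dx":0,"dy":0,"dz":-0.006,"spin":0,"hand":-0.7},{"dx":0,"dy":0,"dz":-0.008,"spin":0,"hand":-0.7}]' | $S
python3 - <<'E'
from h import *
print(get_obs()['ft_torque'])
def hole(n,x,y,w,h):
    c=load(n);g=cv2.cvtColor(c['pixels'],cv2.COLOR_BGR2GRAY)[y:y+h,x:x+w]; return g
print('top t3 hole');print(hole('t3.png',170,195,24,20))
print('scene s3');print(hole('s3.png',184,174,36,18))
shot('scene','s14.png');print('now');print(hole('s14.png',184,156,36,30))
E
```

```text
eef_pos: [0.5304, 0.1981, 0.2094]
contact_force: [-1.0, 2.2, 1.0]
[ 0.58950626 -0.01836466 -0.05853929]
top t3 hole
[[ 73  75  77  80  83  86  90  95  99 102 106 111 115 117 118 115 106 115
  127 120 104 100 103 105]
 [ 81  86  91  96 101 106 111 115 116 118 119 122 123 123 122 117 111 121
  135 127 108 101 103 104]
 [ 92  98 102 107 115 119 122 123 123 123 123 123 124 124 123 123 129 148
  158 143 116 103 102 104]
 [ 95  93  92 102 115 122 124 123 123 122 120 120 120 122 123 126 137 157
  169 156 126 105 103 104]
 [ 91  90  89 103 117 122 123 122 119 115 110 108 110 114 119 124 132 149
  167 162 134 109 103 104]
 [ 93  99 105 113 121 124 122 117 110 103  95  92  93 100 108 117 125 142
  163 165 139 114 104 104]
 [ 94 109 117 122 123 124 120 110  99  89  81  77  77  84  94 107 119 139
  162 166 143 115 103 103]
 [ 93 111 121 124 124 122 115 104  92  85  78  72  69  72  81  98 118 143
  166 170 148 117 104 104]
 [ 89 108 119 123 123 119 111  99  94  91  84  72  66  66  76  96 122 153
  174 176 156 125 106 103]
 [ 85 103 116 122 121 117 108  99 100  99  89  74  66  63  75  95 121 153
 
[... 3224 characters left out ...]
121 122 120 121 121 122 119 122 122 115 130 133 135 141]
 [ 94 109 127 128 129 128 128 126 129 127 128 129 127 129 146 194 201 201
  191 151 126 121 122 121 123 119 122 123 120 123 129 130 132 131 131 132]
 [ 86 103 124 130 127 127 130 128 128 127 128 127 127 128 146 193 198 197
  189 155 125 122 123 122 120 120 119 121 117 129 130 132 132 133 131 130]
 [ 84  99 124 127 128 130 130 129 130 129 128 129 128 130 146 194 199 200
  191 156 127 122 123 121 122 120 124 129 129 131 130 133 132 132 129 130]]
now
[[ 49  48  54 ...  36  62  51]
 [ 48  52  51 ...  46  53  54]
 [ 46  51  52 ...  64  55  53]
 ...
 [ 81 105 143 ... 150 183 163]
 [ 97 112 142 ... 163 144 136]
 [ 96  98 145 ... 135 130 132]]
```

Run:
```python
from h import *
np.set_printoptions(linewidth=250,threshold=10**6)
g=cv2.cvtColor(load('s14.png')['pixels'],cv2.COLOR_BGR2GRAY)
for r in range(158,188): print(r,g[r,184:216])
a=load('s14.png')
for z in (.166,.16,.15): print(z,proj(a,[.5306,.1971,z+.003]))
```

```text
158 [ 46  51  52  56  59  72  70  68  65  82  64  74  95 100  98  99  95  94  91 110 100  77  59  61  73  67  63  67  97 109 103  86]
159 [49 50 51 53 53 51 49 52 63 83 65 70 95 97 96 96 96 96 86 65 60 56 53 62 79 62 62 72 92 98 96 80]
160 [55 61 63 56 46 39 39 38 56 82 65 78 95 97 97 98 95 97 86 57 53 54 54 53 59 58 57 62 64 71 81 83]
161 [66 65 61 52 39 34 33 31 52 76 72 91 96 96 96 94 95 95 88 59 54 53 54 53 59 59 60 62 59 56 56 61]
162 [56 55 59 40 40 48 39 43 47 62 70 92 94 95 95 90 94 93 85 59 52 55 58 53 60 57 53 53 51 52 54 64]
163 [76 79 97 78 80 96 86 76 63 63 77 88 85 82 80 82 88 89 83 63 56 61 69 57 54 53 53 53 52 54 57 76]
164 [126 129 130 129 128 131 129 123  89  76  84  91  95  97 101 104  99  86  84  86  77  68  58  53  61  56  55  62  51  50  49  55]
165 [135 136 135 134 135 132 133 133 127 113  93  92  93  95  99  97  96  91  86  84  74  67  55  58  77  65  50  52  49  49  49  54]
166 [135 136 136 137 136 136 134 132 133 129 105  92  85  90  92  93  91  89  85  79  71  64  59  59  64  65  51  51  49  51  50  51]
167 [133 132 134 133 135 134 136 135 135 134 124  95  
[... 2159 characters left out ...]
221 211 186 158 146 178 215 218 218 212 186 154 130 122 116 100]
184 [ 97 112 142 152 148 193 222 224 224 219 190 177 206 217 224 223 221 213 198 188 194 219 222 218 206 166 133 125 123 123 124 151]
185 [ 96  98 145 183 194 217 222 222 223 223 220 220 220 223 225 225 223 220 215 218 221 222 211 185 151 128 121 121 122 124 131 154]
186 [ 83  86 140 186 199 204 206 210 216 219 221 221 221 223 223 224 222 209 181 199 215 204 166 131 124 121 120 119 121 121 127 134]
187 [ 84 102 128 152 194 198 201 201 202 202 204 208 208 214 217 221 215 178 146 171 181 151 129 120 119 121 120 121 121 120 124 128]
0.166 [199.56662436 173.88272585]
0.16 [199.79247138 176.27754215]
0.15 [200.16606927 180.23906559]
```

The collar is now 6 mm lower, at about row 176.5, so the flats have engaged. It's tilted a few degrees and catching on the chamfer. I'll loosen slightly, slide down the hub for a better hold, re-square, and push on.

```bash
S='grep -E eef_pos|contact|width|grip'
python3 -m creep '[{"dx":0,"dy":0,"dz":0,"spin":0,"hand":-0.33},{"dx":0,"dy":0,"dz":0.008,"spin":0,"hand":-0.33},{"dx":0,"dy":0,"dz":0.016,"spin":0,"hand":-0.33}]' 60 | $S
python3 go.py 0.5304 0.1976 0.200 210
python3 -m creep '[{"dx":0,"dy":0,"dz":0.004,"spin":0,"hand":-0.7},{"dx":0,"dy":0,"dz":0.004,"spin":0,"hand":-0.7},{"dx":0,"dy":0,"dz":0.004,"spin":0,"hand":-0.7}]' 60 | $S
python3 go.py 0.5304 0.1976 0.200 210
python3 - <<'E'
from h import *
np.set_printoptions(linewidth=250,threshold=10**6)
print(get_obs()['ft_torque'])
g=cv2.cvtColor(shot('scene','s15.png')['pixels'],cv2.COLOR_BGR2GRAY)
for r in range(168,184): print(r,g[r,190:212])
E
```

```text
eef_pos: [0.5302, 0.1979, 0.2025]
contact_force: [-2.3, -0.1, 4.4]
width: 0.336
grip_force: 3.0
dx -0.0001 dy -0.0008 dz 0.0063 spin -0.005 |d|=3mm t=21.55 q6 -106 F [-2.3 -0.1  4.4] w 0.336 g 3 yaw -150.2 [0.5302 0.1979 0.2025]
eef_pos: [0.53, 0.1981, 0.2012]
contact_force: [-3.8, -0.4, 4.5]
width: 0.296
grip_force: 56.6
dx -0.0002 dy -0.0015 dz 0.0030 spin -0.005 |d|=1mm t=21.93 q6 -106 F [-3.8 -0.4  4.5] w 0.296 g 57 yaw -150.2 [0.53   0.1981 0.2012]
[ 0.07453422  0.52170634 -0.02965741]
168 [136 136 128 104  89  92  92  95  95  93  92  89  84  80  73  65  57  61  78  65  51  53]
169 [138 138 135 110  95  90  92  94  95  95  91  87  85  79  71  65  69  80  72  68  54  56]
170 [138 139 139 133 115 102  88  89  87  87  85  81  78  73  67  73 103 121  96  85  79  78]
171 [140 141 139 139 134 109  76  72  68  70  68  67  64  60  61  89 126 135 129 130 129 129]
172 [141 139 140 138 133 115  92  88  75  74  73  71  70  61  69 107 132 133 135 131 135 133]
173 [136 140 139 139 135 115  92  97  94  96  90  88  81  66  73 113 134 136 133 134 133 134]
174 [136 138 139 138 133 116  94  95  97
[... 199 characters left out ...]
8  83  73  77 118 138 138 137 135 135 134]
177 [139 138 148 182 189 166 109  96  97 101  95  91  87  77  84 132 156 154 139 136 135 136]
178 [141 141 156 206 214 202 148 125 124 117 114 111 106 113 134 180 202 190 148 138 136 136]
179 [140 141 156 205 218 217 202 196 189 177 174 171 169 184 202 202 196 166 137 140 149 140]
180 [142 156 177 194 206 212 218 225 224 223 224 221 211 204 187 165 149 130 136 155 181 150]
181 [170 198 216 206 195 199 205 209 213 214 211 206 193 180 166 148 139 135 148 169 176 147]
182 [220 223 224 215 167 157 150 165 179 181 183 176 160 146 135 135 140 148 180 217 216 200]
183 [223 225 225 219 176 149 143 143 159 154 152 153 145 139 142 155 164 178 213 213 187 153]
```

Loosening let it drop another 10 mm or so: the collar is at row 180, about 4 mm above the boss. Pushing it home.

```bash
S='grep -E eef_pos|contact|width|grip'
python3 -m creep '[{"dx":0.002,"dy":0.001,"dz":0.004,"spin":0,"hand":-0.7},{"dx":0.002,"dy":0.001,"dz":0.008,"spin":0,"hand":-0.7},{"dx":0.002,"dy":0.001,"dz":0.012,"spin":0,"hand":-0.7}]' 60 | $S
python3 - <<'E'
from h import *
np.set_printoptions(linewidth=250,threshold=10**6)
print(get_obs()['ft_torque'])
g=cv2.cvtColor(shot('scene','s16.png')['pixels'],cv2.COLOR_BGR2GRAY)
for r in range(174,188): print(r,g[r,190:212])
a=load('s16.png'); print([proj(a,[.5306,.1971,.149]),proj(a,[.5306,.1971,.155])])
E
```

```text
eef_pos: [0.5306, 0.1985, 0.1992]
contact_force: [-9.8, -0.9, 28.5]
width: 0.295
grip_force: 59.9
[-0.06913767  1.34001418 -0.06541709]
174 [138 136 138 137 129 109  90  92  96  98  95  89  81  68  76 117 138 138 138 135 135 135]
175 [136 136 137 135 131 109  93  96  98 101  96  91  84  73  77 118 136 136 137 137 134 134]
176 [137 136 136 138 134 116  91  95  98  98  96  91  85  74  76 115 131 136 136 136 135 134]
177 [138 140 138 150 153 132  94  94  95  99  97  95  85  74  76 113 123 136 137 137 136 137]
178 [139 139 150 185 199 169 114 102 100 103  98  94  88  83 101 143 154 152 139 137 136 135]
179 [139 141 159 205 213 206 168 144 132 131 123 127 129 136 163 201 200 183 145 157 150 139]
180 [142 156 178 201 216 220 219 215 204 197 188 197 203 209 204 198 178 141 150 200 186 151]
181 [169 195 217 205 200 209 217 218 219 217 215 212 200 192 183 161 138 126 146 175 176 147]
182 [219 222 222 205 179 188 201 207 205 204 204 198 185 174 166 147 137 137 178 216 215 200]
183 [224 224 224 217 179 153 146 147 151 153 155 153 147 139 145 155 164 177 213 211 187 154]
184 [222 223 224 220 189 165 173 157 155 166 160 164 164 168 191 217 219 216 204 168 134 125]
185 [221 221 222 222 221 219 216 213 200 211 201 208 212 215 222 222 212 185 152 129 120 121]
186 [207 209 217 219 221 221 221 222 222 222 220 208 182 198 216 207 167 133 124 121 120 118]
187 [201 201 203 203 205 208 209 214 217 220 215 178 146 172 181 150 128 121 119 121 121 120]
[array([200.31453276, 181.81332939]), array([200.09162923, 179.44972507])]
```

```bash
S='grep -E eef_pos|contact|width|grip'
python3 -m creep '[{"dx":0.003,"dy":0,"dz":-0.008,"spin":0,"hand":-0.3},{"dx":0.003,"dy":0,"dz":-0.004,"spin":0,"hand":-0.3},{"dx":0.003,"dy":0,"dz":0.01,"spin":0.15,"hand":-0.3},{"dx":0.003,"dy":0,"dz":0.02,"spin":-0.1,"hand":-0.3},{"dx":0.003,"dy":0,"dz":0.025,"spin":0,"hand":-0.3}]' 60 | $S
python3 - <<'E'
from h import *
np.set_printoptions(linewidth=250,threshold=10**6)
print(get_obs()['ft_torque'])
g=cv2.cvtColor(shot('scene','s17.png')['pixels'],cv2.COLOR_BGR2GRAY)
for r in range(174,188): print(r,g[r,190:212])
E
```

```text
eef_pos: [0.5288, 0.198, 0.1864]
contact_force: [-0.6, 1.0, 0.7]
width: 0.347
grip_force: 0.9
[ 0.23750154  0.19025782 -0.00507896]
174 [136 138 137 133 112  77  72  73  72  72  70  63  58  68 100 135 139 140 137 137 136 134]
175 [136 138 135 135 127  86  69  68  65  64  68  62  60  66 102 134 137 137 136 135 135 135]
176 [137 138 137 136 129  99  85  84  70  70  82  66  62  65  92 134 136 137 137 136 137 137]
177 [139 138 138 140 134 104  89  90  87  88  85  77  66  65  93 133 137 137 138 136 137 138]
178 [139 139 145 154 160 128  93  90  90  88  86  81  73  67  91 137 141 140 136 136 137 137]
179 [139 143 163 198 213 152  94  89  91  90  87  81  76  69  96 161 165 160 140 139 137 139]
180 [143 160 197 223 220 167 109  94  94  92  90  88  86 105 153 216 217 199 153 162 148 146]
181 [169 197 221 224 225 213 158 138 126 125 128 135 143 178 219 222 206 161 160 208 177 147]
182 [219 218 198 211 222 226 222 218 203 202 205 218 217 214 214 193 152 139 175 220 217 200]
183 [222 218 188 193 202 218 221 224 225 221 222 219 207 185 172 156 147 171 213 211 186 153]
184 [221 224 217 206 201 203 199 203 202 202 200 195 187 181 179 169 185 211 204 167 134 125]
185 [221 222 223 221 220 209 191 202 195 192 190 184 188 201 218 217 207 184 151 128 120 120]
186 [207 209 218 218 221 222 219 220 220 221 220 205 179 196 215 205 168 133 124 121 119 119]
187 [199 200 202 203 204 208 209 214 217 220 215 178 147 172 180 151 128 121 119 121 119 120]
```

The collar has settled to about row 182–183, the expected home position. I'm gripping with a small centring shift and starting the clockwise wind.

```bash
S='grep -E eef_pos|contact|rot|grip'
T='from h import *; print("tq",get_obs()["ft_torque"].round(2))'
python3 -m creep '[{"dx":-0.002,"dy":-0.004,"dz":0,"spin":0,"hand":-0.7},{"dx":-0.002,"dy":-0.004,"dz":0,"spin":0,"hand":-0.7},{"dx":-0.002,"dy":-0.004,"dz":0,"spin":0,"hand":-0.7}]' 80 | $S
python3 -c "$T"
python3 -m creep '[{"dx":0,"dy":0,"dz":0,"spin":0.33,"hand":-0.7},{"dx":0,"dy":0,"dz":0,"spin":0.67,"hand":-0.7},{"dx":0,"dy":0,"dz":0,"spin":1,"hand":-0.7}]' | $S
python3 -c "$T"
python3 -m creep '[{"dx":0,"dy":0,"dz":0,"spin":0.33,"hand":-0.7},{"dx":0,"dy":0,"dz":0,"spin":0.67,"hand":-0.7},{"dx":0,"dy":0,"dz":0,"spin":1,"hand":-0.7}]' | $S
python3 -c "$T"
```

```text
eef_pos: [0.5288, 0.1977, 0.1863]
ee_rot: [179.8, -0.1, -150.2]
contact_force: [-5.2, 4.0, 6.4]
grip_force: 75.2
tq [ 0.9   1.   -0.25]
eef_pos: [0.5279, 0.1993, 0.1865]
ee_rot: [179.7, -0.2, 179.5]
contact_force: [-10.1, 9.4, 14.1]
grip_force: 76.2
tq [1.97 2.13 0.19]
eef_pos: [0.528, 0.201, 0.1869]
ee_rot: [179.7, -0.4, 149.6]
contact_force: [-7.6, 16.8, 9.0]
grip_force: 78.6
tq [3.12 1.68 0.63]
```

The side force is building toward -x/+y, so the axis is a few millimetres that way. I'll recentre and continue.

```bash
S='grep -E eef_pos|contact|rot|grip'
T='from h import *; print("tq",get_obs()["ft_torque"].round(2))'
python3 -m creep '[{"dx":0.008,"dy":0.006,"dz":0.003,"spin":0,"hand":-0.7},{"dx":0.008,"dy":0.006,"dz":0.003,"spin":0,"hand":-0.7}]' | $S
python3 -c "$T"
python3 -m creep '[{"dx":0,"dy":0,"dz":0,"spin":0.33,"hand":-0.7},{"dx":0,"dy":0,"dz":0,"spin":0.67,"hand":-0.7},{"dx":0,"dy":0,"dz":0,"spin":1,"hand":-0.7}]' | $S
python3 -c "$T"
```

```text
eef_pos: [0.5275, 0.2018, 0.1866]
ee_rot: [179.9, -0.1, 149.9]
contact_force: [-7.5, 4.2, 17.9]
grip_force: 79.5
tq [0.77 1.5  0.02]
eef_pos: [0.5289, 0.2033, 0.1868]
ee_rot: [179.8, -0.2, 119.6]
contact_force: [-4.0, 10.9, 11.0]
grip_force: 78.9
tq [1.86 1.01 0.52]
```

The TCP traces a circle of about 4.3 mm round the true axis, at about (0.5317, 0.2009). I'm loosening, moving 3.5 mm along the hub, and regripping centred.

```bash
S='grep -E eef_pos|contact|rot|grip'
T='from h import *; print("tq",get_obs()["ft_torque"].round(2))'
python3 -m creep '[{"dx":0,"dy":0,"dz":-0.004,"spin":0,"hand":-0.2},{"dx":0,"dy":0,"dz":-0.004,"spin":0,"hand":-0.2},{"dx":-0.009,"dy":0.002,"dz":-0.004,"spin":0,"hand":-0.3},{"dx":-0.009,"dy":0.002,"dz":-0.004,"spin":0,"hand":-0.3}]' | $S
python3 go.py .5317 .2009 .186 119.6
python3 -m creep '[{"dx":0,"dy":0,"dz":0,"spin":0,"hand":-0.7},{"dx":0,"dy":0,"dz":0,"spin":0,"hand":-0.7},{"dx":0,"dy":0,"dz":0,"spin":0,"hand":-0.7}]' 80| $S
python3 go.py .5317 .2009 .186 119.6
```

```text
eef_pos: [0.5314, 0.1969, 0.1866]
ee_rot: [-180.0, 0.0, 119.8]
contact_force: [0.1, -0.4, 0.0]
grip_force: 0.2
dx 0.0082 dy 0.0056 dz 0.0015 spin 0.008 |d|=4mm t=25.32 q6 -16 F [ 0.1 -0.4  0. ] w 0.350 g 0 yaw 119.8 [0.5314 0.1969 0.1866]
eef_pos: [0.5318, 0.1974, 0.1871]
ee_rot: [179.9, 0.0, 119.8]
contact_force: [3.6, -0.4, -0.6]
grip_force: 78.1
dx 0.0076 dy 0.0041 dz 0.0026 spin 0.008 |d|=4mm t=25.70 q6 -16 F [ 3.6 -0.4 -0.6] w 0.290 g 78 yaw 119.8 [0.5318 0.1974 0.1871]
```

```bash
S='grep -E eef_pos|contact|rot|grip'
T='from h import *; print("tq",get_obs()["ft_torque"].round(2))'
python3 -m creep '[{"dx":0,"dy":0.001,"dz":0,"spin":0.33,"hand":-0.7},{"dx":0,"dy":0.001,"dz":0,"spin":0.67,"hand":-0.7},{"dx":0,"dy":0.001,"dz":0,"spin":1,"hand":-0.7}]' | $S
python3 -c "$T"
python3 -m creep '[{"dx":0,"dy":0,"dz":0,"spin":0.33,"hand":-0.7},{"dx":0,"dy":0,"dz":0,"spin":0.67,"hand":-0.7},{"dx":0,"dy":0,"dz":0,"spin":1,"hand":-0.7}]' | $S
python3 -c "$T"
```

```text
eef_pos: [0.5307, 0.1973, 0.187]
ee_rot: [-179.9, 0.1, 89.6]
contact_force: [-0.1, -1.0, 2.0]
grip_force: 80.3
tq [-0.18  0.07  0.3 ]
eef_pos: [0.5295, 0.1979, 0.1869]
ee_rot: [-179.8, 0.1, 59.5]
contact_force: [-3.7, 0.1, 4.4]
grip_force: 80.3
tq [0.38 0.66 0.34]
```

Side forces are now small and the torque is a steady 0.3 N·m (the spindle's own stiffness), so it's winding cleanly. Continuing to the wrist's limit.

```bash
S='grep -E eef_pos|contact|rot'
T='from h import *; o=get_obs(); print("tq",o["ft_torque"].round(2),"q6",o["qpos"][5].round(1),"t",o["time"])'
for i in 1 2; do
python3 -m creep '[{"dx":0,"dy":0,"dz":0,"spin":0.33,"hand":-0.7},{"dx":0,"dy":0,"dz":0,"spin":0.67,"hand":-0.7},{"dx":0,"dy":0,"dz":0,"spin":1,"hand":-0.7}]' | $S
python3 -c "$T"; done
```

```text
eef_pos: [0.529, 0.1989, 0.187]
ee_rot: [-179.8, 0.2, 29.5]
contact_force: [-3.4, 5.6, 6.1]
tq [1.08 0.89 0.37] q6 73.9 t 26.825
eef_pos: [0.5291, 0.2, 0.187]
ee_rot: [-179.8, 0.2, -0.5]
contact_force: [-3.9, 7.3, 4.4]
tq [1.76 0.75 0.38] q6 103.9 t 27.2
```

```bash
S='grep -E eef_pos|contact|rot'
T='from h import *; o=get_obs(); print("tq",o["ft_torque"].round(2),"q6",o["qpos"][5].round(1),"t",o["time"])'
python3 -m creep '[{"dx":-0.002,"dy":-0.004,"dz":0,"spin":0.33,"hand":-0.7},{"dx":-0.002,"dy":-0.004,"dz":0,"spin":0.67,"hand":-0.7},{"dx":-0.002,"dy":-0.004,"dz":0,"spin":1,"hand":-0.7}]' | $S
python3 -c "$T"
python3 -m creep '[{"dx":0,"dy":0,"dz":0,"spin":0.33,"hand":-0.7},{"dx":0,"dy":0,"dz":0,"spin":0.67,"hand":-0.7},{"dx":0,"dy":0,"dz":0,"spin":1,"hand":-0.7}]' | $S
python3 -c "$T"
```

```text
eef_pos: [0.5294, 0.2013, 0.187]
ee_rot: [-179.9, 0.2, -30.5]
contact_force: [-1.7, 7.0, 1.6]
tq [1.43 0.11 0.29] q6 134.1 t 27.575
eef_pos: [0.5304, 0.2016, 0.1871]
ee_rot: [-179.9, 0.2, -60.5]
contact_force: [0.7, 7.2, -1.0]
tq [ 1.61 -0.28  0.34] q6 164.1 t 27.95
```

Wound 270° so far, with the wrist near its limit. I'm opening to 47 mm and rewinding 270° around the hub.

```bash
S='grep -E contact|rot'
python3 -m creep '[{"dx":0,"dy":0,"dz":-0.005,"spin":0,"hand":0.1},{"dx":0,"dy":0,"dz":-0.01,"spin":0,"hand":0.1},{"dx":0,"dy":0,"dz":-0.01,"spin":0,"hand":0.1}]' | $S
python3 go.py .5306 .1985 .19 -60.5
for i in 1 2 3 4 5 6 7 8 9; do
python3 -m creep '[{"dx":0,"dy":0,"dz":0,"spin":-0.33,"hand":0.1},{"dx":0,"dy":0,"dz":0,"spin":-0.67,"hand":0.1},{"dx":0,"dy":0,"dz":0,"spin":-1,"hand":0.1}]' | $S
done
python3 go.py .5306 .1985 .186 -150.5
```

```text
ee_rot: [180.0, -0.0, -60.1]
contact_force: [-0.2, -0.1, 0.6]
dx 0.0013 dy 0.0003 dz 0.0025 spin 0.014 |d|=1mm t=28.32 q6 164 F [-0.2 -0.1  0.6] w 0.550 g 0 yaw -60.1 [0.5304 0.199  0.191 ]
ee_rot: [180.0, 0.0, -29.8]
contact_force: [-0.3, 0.0, 0.5]
ee_rot: [180.0, 0.0, 0.2]
contact_force: [-0.7, -0.3, 0.6]
ee_rot: [180.0, 0.0, 30.2]
contact_force: [0.2, 0.0, 0.3]
ee_rot: [-180.0, 0.0, 60.2]
contact_force: [0.6, -0.6, -0.1]
ee_rot: [-180.0, 0.0, 90.2]
contact_force: [-0.4, -0.2, -0.3]
ee_rot: [-180.0, 0.0, 120.2]
contact_force: [0.1, -0.1, 0.2]
ee_rot: [-180.0, -0.0, 150.2]
contact_force: [-0.5, 0.3, 0.1]
ee_rot: [-180.0, -0.0, -179.8]
contact_force: [-0.0, -0.2, -1.0]
ee_rot: [-180.0, -0.0, -149.8]
contact_force: [0.4, 1.2, -0.2]
dx 0.0002 dy -0.0014 dz 0.0120 spin 0.024 |d|=5mm t=31.70 q6 -107 F [ 0.4  1.2 -0.2] w 0.552 g 0 yaw -149.8 [0.5304 0.199  0.1908]
```

Rewound with no contact. Regripping and winding on.

```bash
S='grep -E eef_pos|contact|width'
T='from h import *; o=get_obs(); print("tq",o["ft_torque"].round(2),"yaw",o["ee_rot"][2].round(1),"t",o["time"])'
python3 -m creep '[{"dx":0,"dy":0,"dz":0.005,"spin":0,"hand":-0.2},{"dx":0,"dy":0,"dz":0.01,"spin":0,"hand":-0.7},{"dx":0,"dy":0,"dz":0.01,"spin":0,"hand":-0.7},{"dx":0,"dy":0,"dz":0.01,"spin":0,"hand":-0.7}]' 80| $S
python3 -c "$T"
for i in 1 2 3 ; do
python3 -m creep '[{"dx":0,"dy":0,"dz":0,"spin":0.33,"hand":-0.7},{"dx":0,"dy":0,"dz":0,"spin":0.67,"hand":-0.7},{"dx":0,"dy":0,"dz":0,"spin":1,"hand":-0.7}]' | $S
python3 -c "$T"; done
```

```text
eef_pos: [0.5306, 0.1995, 0.1882]
contact_force: [-2.6, 0.1, 9.9]
width: 0.295
tq [-0.04  0.56  0.08] yaw -150.3 t 32.2
eef_pos: [0.5305, 0.1999, 0.1882]
contact_force: [-3.1, 2.3, 10.9]
width: 0.295
tq [0.18 0.69 0.42] yaw 179.4 t 32.575
eef_pos: [0.5305, 0.2003, 0.1882]
contact_force: [-3.6, 2.8, 9.5]
width: 0.295
tq [0.48 0.83 0.42] yaw 149.4 t 32.95
eef_pos: [0.5307, 0.2006, 0.1882]
contact_force: [-2.4, 3.4, 8.8]
width: 0.291
tq [0.75 0.77 0.44] yaw 119.4 t 33.325
```

```bash
S='grep -E contact|width'
T='from h import *; o=get_obs(); print("tq",o["ft_torque"].round(2),"yaw",o["ee_rot"][2].round(1),"t",o["time"])'
python3 -m creep '[{"dx":0,"dy":0,"dz":0,"spin":0.33,"hand":-0.7},{"dx":0,"dy":0,"dz":0,"spin":0.67,"hand":-0.7},{"dx":0,"dy":0,"dz":0,"spin":1,"hand":-0.7}]' | $S
python3 -c "$T"
python3 -m creep '[{"dx":0,"dy":0,"dz":0,"spin":0.25,"hand":-0.7},{"dx":0,"dy":0,"dz":0,"spin":0.5,"hand":-0.7}]' | $S
python3 -c "$T"
python3 -m creep '[{"dx":0,"dy":0,"dz":0,"spin":0.25,"hand":-0.7},{"dx":0,"dy":0,"dz":0,"spin":0.5,"hand":-0.7}]' | $S
python3 -c "$T"
```

```text
contact_force: [-1.5, 5.1, 9.1]
width: 0.294
tq [1.   0.55 0.47] yaw 89.4 t 33.7
contact_force: [-1.7, 5.6, 7.6]
width: 0.295
tq [1.05 0.41 0.41] yaw 74.4 t 33.95
contact_force: [0.4, 4.5, 6.3]
width: 0.294
tq [1.05 0.21 0.38] yaw 59.4 t 34.2
```

```bash
T='from h import *; o=get_obs(); print("tq",o["ft_torque"].round(2),o["contact_force"].round(1),"yaw",o["ee_rot"][2].round(1),"t",o["time"])'
for i in 1 2 3; do
python3 -m creep '[{"dx":0,"dy":0,"dz":0,"spin":0.25,"hand":-0.7},{"dx":0,"dy":0,"dz":0,"spin":0.5,"hand":-0.7}]' >/dev/null
python3 -c "$T"; done
```

```text
tq [0.92 0.03 0.31] [1.2 3.8 6.1] yaw 44.4 t 34.45
tq [ 0.77 -0.13  0.35] [1.1 3.1 5.7] yaw 29.4 t 34.7
tq [ 0.65 -0.18  0.34] [0.9 2.4 5.7] yaw 14.4 t 34.95
```

```bash
T='from h import *; o=get_obs(); print("tq",o["ft_torque"].round(2),o["contact_force"].round(1),"yaw",o["ee_rot"][2].round(1),"q6",o["qpos"][5].round(0),"w",o["width"].round(3),"t",o["time"])'
for i in 1 2 3; do
python3 -m creep '[{"dx":0,"dy":0,"dz":0,"spin":0.2,"hand":-0.7},{"dx":0,"dy":0,"dz":0,"spin":0.4,"hand":-0.7}]' >/dev/null
python3 -c "$T"; done
```

```text
Traceback (most recent call last):
AttributeError: 'float' object has no attribute 'round'
Traceback (most recent call last):
AttributeError: 'float' object has no attribute 'round'
Traceback (most recent call last):
AttributeError: 'float' object has no attribute 'round'
```

```bash
cat > st.py <<'E'
from h import *; o=get_obs(); print("tq",o["ft_torque"].round(2),o["contact_force"].round(1),"yaw %.1f q6 %.0f w %.3f g %.0f t %.2f"%(o["ee_rot"][2],o["qpos"][5],o["width"],o["grip_force"],o["time"]))
E
python3 st.py
python3 - <<'E'
from h import *
# platen white top edge: vertical profile in scene before (s3) and now, at columns left/right on the platen front
b=shot('scene','s20.png'); g0=cv2.cvtColor(load('s1.png')['pixels'],cv2.COLOR_BGR2GRAY); g1=cv2.cvtColor(b['pixels'],cv2.COLOR_BGR2GRAY)
for c in (182,206,214): print(c,g0[203:228,c].tolist(),g1[203:228,c].tolist())
E
```

```text
tq [ 0.05 -0.25  2.41] [ 0.2 -0.7  6.7] yaw -21.3 q6 125 w 0.293 g 100 t 35.70
182 [131, 131, 136, 153, 191, 241, 245, 245, 245, 247, 233, 228, 220, 181, 124, 119, 114, 114, 116, 120, 120, 117, 98, 81, 94] [121, 101, 113, 125, 128, 130, 162, 218, 241, 244, 244, 246, 247, 233, 229, 227, 220, 132, 112, 115, 111, 92, 68, 61, 69]
206 [116, 116, 119, 117, 123, 129, 123, 126, 139, 194, 243, 245, 246, 247, 250, 235, 229, 226, 216, 145, 105, 46, 33, 39, 28] [114, 114, 116, 112, 108, 107, 132, 133, 131, 135, 134, 151, 192, 241, 244, 245, 244, 245, 242, 231, 227, 215, 171, 64, 29]
214 [116, 117, 116, 116, 117, 124, 144, 164, 167, 166, 151, 106, 159, 241, 245, 246, 247, 232, 227, 218, 174, 73, 43, 60, 98] [116, 114, 117, 115, 116, 112, 113, 144, 162, 167, 167, 166, 174, 195, 172, 119, 180, 241, 246, 248, 235, 228, 224, 211, 154]
```

Torque has jumped to 2.4 N·m, and the platen's bright edge in the scene view has moved down 3–4 px (about 9 mm), so the stop is reached. I'm easing the torque, releasing and retreating upwards.

```bash
python3 -m creep '[{"dx":0,"dy":0,"dz":0,"spin":-0.15,"hand":-0.7},{"dx":0,"dy":0,"dz":0,"spin":-0.15,"hand":0},{"dx":0,"dy":0,"dz":0,"spin":-0.15,"hand":0},{"dx":0,"dy":0,"dz":0,"spin":-0.15,"hand":0}]' >/dev/null; python3 st.py
python3 -m creep '[{"dx":0,"dy":0,"dz":-0.05,"spin":-0.15,"hand":0},{"dx":0,"dy":0,"dz":-0.12,"spin":-0.15,"hand":0},{"dx":0,"dy":0,"dz":-0.25,"spin":-0.15,"hand":0},{"dx":0,"dy":0,"dz":-0.37,"spin":-0.15,"hand":0},{"dx":0,"dy":0,"dz":-0.37,"spin":-0.15,"hand":0}]' | grep -E 'eef_pos|contact'
python3 - <<'E'
from h import *
b=shot('scene','s21.png'); g1=cv2.cvtColor(b['pixels'],cv2.COLOR_BGR2GRAY)
for c in (182,206,214): print(c,g1[203:228,c].tolist())
for r in range(174,188): print(r,*g1[r,190:212])
E
```

```text
tq [ 0.01 -0.01  0.01] [ 0.8 -0.2  0.1] yaw -16.7 q6 120 w 0.498 g 0 t 36.25
eef_pos: [0.5329, 0.1999, 0.3393]
contact_force: [0.1, -0.6, -0.6]
182 [130, 127, 118, 125, 128, 129, 155, 220, 241, 244, 244, 246, 248, 234, 229, 227, 219, 133, 113, 116, 111, 93, 66, 62, 65]
206 [115, 115, 114, 112, 108, 108, 133, 131, 132, 133, 132, 152, 193, 241, 244, 243, 244, 244, 241, 230, 226, 216, 170, 64, 28]
214 [115, 115, 116, 115, 114, 112, 111, 142, 164, 166, 165, 167, 175, 195, 173, 119, 181, 241, 246, 247, 234, 228, 224, 210, 156]
174 138 135 130 115 95 82 81 83 81 79 82 79 83 85 87 93 102 106 101 101 102 101
175 135 137 136 130 112 70 62 72 66 64 63 69 74 77 80 85 88 90 95 102 104 102
176 137 136 136 138 126 85 72 84 72 68 69 65 62 58 72 94 91 84 86 88 86 92
177 140 137 138 138 130 91 90 88 88 85 81 75 62 62 89 126 114 100 97 90 85 85
178 139 137 143 152 148 99 88 91 91 87 83 78 68 65 99 134 134 133 129 113 99 89
179 140 142 159 192 196 123 92 89 92 88 82 77 67 68 97 138 139 138 137 134 129 110
180 144 160 192 222 214 137 96 93 94 91 87 82 82 102 136 160 144 138 142 140 128 107
181 167 197 219 226 220 173 130 122 115 112 109 114 139 178 216 209 146 130 140 138 112 95
182 220 219 211 221 225 220 200 195 180 177 176 186 217 219 213 197 138 128 142 142 137 133
183 223 220 196 201 214 220 221 223 222 224 222 218 214 197 171 156 142 153 159 146 132 127
184 222 220 204 203 201 201 204 204 205 207 205 196 187 177 170 169 182 208 198 159 125 121
185 221 221 221 221 216 207 207 207 208 208 204 189 176 186 203 216 207 182 151 127 120 120
186 208 209 216 218 220 221 220 220 222 223 221 206 175 193 215 205 166 132 123 119 121 121
187 200 200 203 203 205 208 209 212 218 221 216 177 147 170 182 152 129 120 119 119 121 119
```

The platen has stayed down, the crank's collar is still seated on the boss, and the arm is clear. Handing in.

```bash
python3 -c "from h import *; print(close_job())"
```

```text
the job is handed in; nothing more can be done
None
```

I handed the job in at about 37 s with the cover swung clear, the crank home in the socket, the platen wound to its stop and the arm clear; `close_job()` gave no verdict, and I had no reading of the pad force or the heat sink's position.

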